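# Load and clamp covers rim down in the inspection nest

## Task

Set up the next inspection batch: crank the clamp nest open, put every aluminium cover that stands on the bench into a bay of its own, lying flat on the bay floor with its hollow rim side down, then crank the jaw shut so that it holds them all against the fixed jaw, and last of all press the start button. Leave the other things on the bench alone.

Things in the scene. Friction and masses are not known exactly. Their poses are not given: they have to be found in the camera images.
- bay1 (a point): Clamp nest fixed to the bench (place and yaw vary): three bays in a row on a dark steel plate. This point: floor centre of the middle bay, 20 mm above the bench, where a clamped cover's middle comes to lie above. z up; x points from moving to fixed jaw (roughly away from the robot); y along the row. Each bay is 54 mm wide in y, between ribs 16 mm wide, 8 mm high above the floor, spanning x -15 to +24 mm.
- bay0 (a point): Floor centre of the bay next to the crank, 70 mm to -y of bay1, same axes. All bays are alike and open towards the moving jaw. The nest's plate is 20 mm thick and spans x -105 to +45 mm, y -190 to +115 mm in bay1's frame.
- bay2 (a point): Floor centre of the bay farthest from the crank, 70 mm to +y of bay1, same axes. The fixed jaw's face lies at x = +24 mm; that jaw is a steel bar 20 mm thick, 10 mm high above the bay floor.
- jaw (a joint): Moving jaw: steel bar 222 mm long, 20 mm thick, 12 mm high above the bay floor, sliding along the nest's x; closes all bays at once. Metres of closing travel: gap between the jaws = 0.080 - value; 0 wide open, stop at 0.0384; meets 48 mm covers at 0.032. Almost shut at the start (gap 43 to 46 mm). Moves only with the crank.
- crank (a joint): Crank angle in rad, 0 at jaw wide open to 9.6 (about one and a half turns); growing = clockwise seen from above = closing. 4 mm of jaw travel per rad. It turns about a vertical axis on a grey gearbox at the -y end of the nest, takes about 3 N at the knob, and stays where it is left (holds the clamp).
- knob (a point): Crank knob: upright black cylinder, 18 mm diameter, 40 mm tall, turning freely about its own axis, at the end of the crank arm. This point is on its axis, 24 mm above its foot, about 84 mm above the bench. The crank arm (8 mm thick, 14 mm wide) lies below the knob's foot, 52 to 60 mm above the bench. It goes round crank_axis on a circle of 45 mm radius.
- crank_axis (a point): Point on the crank's vertical axis, 80 mm above the bench. Axes as bay1: at crank = 0 the knob lies to +x of it, and at angle q it has turned clockwise by q.
- start (a joint): Start button travel in m: 0 up, 0.006 fully down (5 N, spring return). It counts as pressed beyond 0.004.
- start_top (a point): Top centre of the start button, a grey 28 mm round push button pressed straight down, on a low grey pod (70 x 70 x 20 mm, fixed) to the right of the nest. Position varies.
- cover0_c (a point): Aluminium cover, 48 x 48 mm, 26 mm thick, 0.12 kg: one face closed and flat, with a small dark disc; the other hollow, 22 mm deep inside a 5 mm rim. This point: its middle, 13 mm from either face. z points out of the closed face (z up = rim down), x and y to the sides. Stands on edge on the bench at first, facing any way; topples onto its rim if leaned over 33 degrees that way. May be absent.
- cover1_c (a point): Aluminium cover, 48 x 48 mm, 26 mm thick, 0.12 kg: one face closed and flat, with a small dark disc; the other hollow, 22 mm deep inside a 5 mm rim. This point: its middle, 13 mm from either face. z points out of the closed face (z up = rim down), x and y to the sides. Stands on edge on the bench at first, facing any way; topples onto its rim if leaned over 33 degrees that way. May be absent.
- cover2_c (a point): Aluminium cover, 48 x 48 mm, 26 mm thick, 0.12 kg: one face closed and flat, with a small dark disc; the other hollow, 22 mm deep inside a 5 mm rim. This point: its middle, 13 mm from either face. z points out of the closed face (z up = rim down), x and y to the sides. Stands on edge on the bench at first, facing any way; topples onto its rim if leaned over 33 degrees that way. May be absent.
- tube: Bystander: steel sample tube standing upright, 42 mm diameter, 120 mm tall; origin under its centre.
- sleeve: Bystander: short steel sleeve, 44 mm diameter, 45 mm tall; origin under its centre.
- probe: Bystander: steel probe block 30 x 70 x 45 mm with a 30 mm brass connector on top; origin under its centre.
- mouse: Bystander: black computer mouse, 100 x 58 x 33 mm; origin under its centre.
There are look-alikes about, which are no part of the job. Leave any blue look-alike of the part that bears start alone. What is shaped like the part that bears cover2_c but pink is not meant.

How it is judged:
On the way, in this order (a step that is already met when the one before it is completed fails the run):
1. the jaw is cranked back far enough for the covers to fit (gap over 52 mm) (value of joint jaw below 0.028 m), for 0.1 s.
2. every cover lies rim down, flat, in a bay, released (angle between each of cover0_c, cover1_c, cover2_c's own z axis and vertical below 0.1 rad and (y of cover0_c in the frame of bay0 between -0.006 and 0.006 m or y of cover0_c in the frame of bay1 between -0.006 and 0.006 m or y of cover0_c in the frame of bay2 between -0.006 and 0.006 m) and x of cover0_c in the frame of bay1 between -0.036 and 0.006 m and z of cover0_c in the frame of bay1 between 0.01 and 0.016 m and contact force between the fingers and cover0 below 0.1 N and (y of cover1_c in the frame of bay0 between -0.006 and 0.006 m or y of cover1_c in the frame of bay1 between -0.006 and 0.006 m or y of cover1_c in the frame of bay2 between -0.006 and 0.006 m) and x of cover1_c in the frame of bay1 between -0.036 and 0.006 m and z of cover1_c in the frame of bay1 between 0.01 and 0.016 m and contact force between the fingers and cover1 below 0.1 N and (y of cover2_c in the frame of bay0 between -0.006 and 0.006 m or y of cover2_c in the frame of bay1 between -0.006 and 0.006 m or y of cover2_c in the frame of bay2 between -0.006 and 0.006 m) and x of cover2_c in the frame of bay1 between -0.036 and 0.006 m and z of cover2_c in the frame of bay1 between 0.01 and 0.016 m and contact force between the fingers and cover2 below 0.1 N), for 0.2 s.
3. the jaw is cranked onto the covers (gap under 49.5 mm) (value of joint jaw above 0.0305 m and angle between each of cover0_c, cover1_c, cover2_c's own z axis and vertical below 0.1 rad and (y of cover0_c in the frame of bay0 between -0.006 and 0.006 m or y of cover0_c in the frame of bay1 between -0.006 and 0.006 m or y of cover0_c in the frame of bay2 between -0.006 and 0.006 m) and x of cover0_c in the frame of bay1 between -0.004 and 0.004 m and z of cover0_c in the frame of bay1 between 0.01 and 0.016 m and (y of cover1_c in the frame of bay0 between -0.006 and 0.006 m or y of cover1_c in the frame of bay1 between -0.006 and 0.006 m or y of cover1_c in the frame of bay2 between -0.006 and 0.006 m) and x of cover1_c in the frame of bay1 between -0.004 and 0.004 m and z of cover1_c in the frame of bay1 between 0.01 and 0.016 m and (y of cover2_c in the frame of bay0 between -0.006 and 0.006 m or y of cover2_c in the frame of bay1 between -0.006 and 0.006 m or y of cover2_c in the frame of bay2 between -0.006 and 0.006 m) and x of cover2_c in the frame of bay1 between -0.004 and 0.004 m and z of cover2_c in the frame of bay1 between 0.01 and 0.016 m), for 0.2 s.
4. the start button is pressed while the covers are clamped (value of joint start above 0.004 m and value of joint jaw above 0.0305 m), for 0.02 s.
At the end, for the whole second after the job is handed in: Every cover present lies rim down (within 0.1 rad of flat, on the floor) in a bay, within 6 mm of the bay's middle along the row and 4 mm across it, at rest and gripped by the jaw (gap under 49.5 mm, at least 0.3 N on each); the start button has been pressed after clamping and is up again (all of step 3 and linear speed of each of cover0, cover1, cover2 below 0.02 m/s and contact force between jaw and cover0 above 0.3 N and contact force between jaw and cover1 above 0.3 N and contact force between jaw and cover2 above 0.3 N and value of joint start below 0.002 m); the robot touches nothing.
It fails at once if a bystander is pushed away or knocked over (distance of any of tube, sleeve, probe, mouse from where it was at the start of the episode above 0.03 m or angle between any of tube, sleeve, probe, mouse's own z axis and vertical above 0.5 rad).
Of cover0, cover1, cover2 only 2 to 3 are there at a start; the rules pass over those that are not, and their reading is None.
At some moment in a run one of cover0, cover1, cover2 may be knocked a few centimetres aside while the robot is not near it.
Once in a run the grip may slacken for a moment while it holds something.
It also fails if it takes over 210 s, if anything falls off the work surface, if the arm or the gripper's body presses on something with over 40 N, if the wrist force passes 120 N, or if a joint passes its speed limit or range.

## Robot

A 6-joint arm with a two-finger parallel gripper is mounted at the origin on the work surface. World frame = base frame: x ahead of the robot, y to its left, z up, the work surface at z = 0. Lengths are in m, angles in rad, forces in N, time in s.
With the tool pointing down it reaches from about 0.35 to 0.775 m from the base axis. Payload 7.3 kg.
Tool frame: the origin (TCP) lies at the very end of the fingers, on their centre line; the grasp point (between the pads) lies 19 mm behind it (robot.tcp_to_grasp is the distance from the TCP to the grasp point, in m); z points along the fingers, y is the direction in which the jaws open and shut (so a half turn about z gives the same grasp; the last joint's range is limited). The gripper opens to 92 mm and grips with 3 to 60 N. Pads are 19 mm wide; open, the fingers measure 130 mm over their backs; the gripper's body (75 mm by 190 mm) begins 47 mm behind the grasp point.
Start: joints at [1.085, 0.342, 1.524, -0, 1.275, -0.146], TCP at [0.175, 0.495, 0.227] pointing down, gripper open.
Joint ranges: [-2.53, 2.53], [-0.77, 2.02], [0.04, 2.7], [-1, 4.14], [0.28, 2.66], [-3.11, 3.11]. Speed limits (rad/s): [2.57, 2.57, 3.14, 3.14, 3.14, 3.14].

## Interface

Orientations are given as [roll, pitch, yaw] about the fixed x, y, z axes, in that order (R = Rz(yaw) Ry(pitch) Rx(roll)).
In Python, from cell import robot gives the robot as it stands.
- The arm moves only by the tool arm_command, never from a script. Its argument "motion" is a list that holds one entry, the list of rows, each a list of 7 numbers: the turn, a rotation vector about the tool's x, y, z in units of 90 degrees (1.0 is 90 degrees), then the shift along the tool's x, y, z in units of 30 cm (1.0 is 30 cm), then the opening, from -1 (shut) to 1 (fully open). In form: [[[wx, wy, wz, tx, ty, tz, grip], ...]]. A call has 1 to 8 rows; each row is the pose to reach, as a shift and turn from the pose commanded when the call began, along the tool's axes at that moment; what a row does not reach only later rows make up. A row lasts 1/10 s, in which the tool goes at most 50 mm and 8.59 degrees, less where a joint would pass 70% of its speed; a pose out of reach is approached as far as the arm can. A call with a number of a shift or a turn outside -1 to 1 is refused whole. A call with a gripper value outside its range is refused whole. The fingers move at their own pace and stop on an object; "grip_force" is the grip in N (left out, the last holds). Time passes only in rows, so rows that repeat a pose let the fingers close. It gives the time, the measured TCP pose, the force and the opening at its end, in the units of the state.
- robot.observe(): the state, without advancing time (a new reading comes with each control period).
- robot.read_camera(name): name is "side" or "top"; returns a dict with "image" (420x560x3 uint8, red, green, blue), "z_map" (420x560 float32, m along the optical axis (not along the pixel's ray), 0 where there is no reading), "fov_y" (degrees; the focal length in pixels is half the picture's height over the tangent of half this angle, whatever the lens; pixels are square), "cx", "cy" (the principal point, pixels), "k1" (the pictures are not rectified: a ray, as slopes to the right and down, at radius r is drawn at 1 + k1 r^2 times it, then the intrinsics apply), "cam_to_world" (4x4, takes a point from camera to world coordinates). Camera axes: x right, y down, z forward; pixel columns grow to the right and rows downward; lengths in m; the calibration is good to about 2 mm. A picture is of the moment at which its call begins.
- robot.hand_in(): hands the job in, once; it reports no verdict.
The state is a dict: "time": time; "qpos": joint angles; "qvel": joint speeds; "joint_efforts": joint torques, N m; "tool_pos": TCP position; "tool_rot": TCP orientation; "contact_force": force on the tool from outside, world axes, zero at the start; "torque": the same for the moment, N m; "opening": finger opening in m.
Only numpy, scipy, OpenCV 4.12 (cv2) and the standard library are available. Lean on these libraries where they do the work, as an engineer would, in place of code of your own. Each camera call takes 0.05 s, during which the arm holds its last target.

## Working session

There is one attempt and no reset: what is moved stays moved. The work goes in short steps, Python scripts to look and compute and a tool call to move; the robot and the scene stay as the last step left them, time stands still between calls to the robot, and variables do not carry over. Pictures are saved under pics/ and viewed, and the job is handed in when it is done.

Besides the shell and the picture viewer there is one more tool, called after "Request:" as name(argument=value, ...), one argument or row to a line, values as JSON. arm_command: Moves the arm, as the interface text tells. Its arguments: {"type":"object","properties":{"motion":{"type":"array"},"grip_force":{"type":"number"}},"required":["motion"]}

```bash
ls; mkdir -p pics; cat > h.py <<'E'
import numpy as np, cv2
from cell import robot
def cam(n):
    return robot.read_camera(n)
def K(c):
    f=210/np.tan(np.radians(c['fov_y'])/2); return f
def pts(c):
    """world point per pixel from z_map"""
    f=K(c); h,w=c['z_map'].shape
    v,u=np.mgrid[0:h,0:w]
    x=(u-c['cx'])/f; y=(v-c['cy'])/f
    r=np.hypot(x,y); ru=r.copy()
    for _ in range(20): ru=r/(1+c['k1']*ru**2)
    s=np.where(r>0,ru/np.maximum(r,1e-9),1)
    x=x*s;y=y*s
    z=c['z_map']; T=np.array(c['cam_to_world'])
    P=np.stack([x*z,y*z,z],-1)@T[:3,:3].T+T[:3,3]
    P[z<=0]=np.nan
    return P
def rays(c,u,v):
    f=K(c); x=(np.asarray(u,float)-c['cx'])/f; y=(np.asarray(v,float)-c['cy'])/f
    r=np.hypot(x,y); ru=r.copy()
    for _ in range(20): ru=r/(1+c['k1']*ru**2)
    s=np.where(r>0,ru/np.maximum(r,1e-9),1)
    T=np.array(c['cam_to_world'])
    d=np.stack([x*s,y*s,np.ones_like(x)],-1)@T[:3,:3].T
    return T[:3,3],d
def onplane(c,u,v,z):
    o,d=rays(c,u,v); t=(z-o[2])/d[...,2]
    return o+d*t[...,None]
def save(n,im): cv2.imwrite('pics/'+n+'.png',im[...,::-1])
E
python3 - <<'E'
from h import *
s=robot.observe();print(s)
for n in('top','side'):
    c=cam(n); save(n+'0',c['image']); print(n,c['fov_y'],c['cx'],c['cy'],c['k1'],np.round(c['cam_to_world'],3))
    np.savez('pics/'+n+'0.npz',**c)
E
```

```text
pics
{'time': 0.0, 'qpos': array([ 1.08499281e+00,  3.42735115e-01,  1.52503054e+00,  2.04347746e-05,
        1.27542360e+00, -1.45988854e-01]), 'qvel': array([-0.00033695, -0.00077381, -0.00124633,  0.00133005, -0.00042843,
       -0.00109402]), 'joint_efforts': array([ 5.08998983e-04, -4.31231582e+01, -2.44217920e+01,  7.17360084e-02,
        5.59050974e-02, -1.51957056e-04]), 'tool_pos': array([0.17475796, 0.49461398, 0.22603383]), 'tool_rot': array([-3.14001588e+00, -2.51590542e-04,  2.80177183e+00]), 'contact_force': array([-0.37558272, -0.06099747, -0.07450351]), 'torque': array([ 0.01242421,  0.01023071, -0.00450727]), 'opening': 0.09205348210559003}
top 44.433629570101814 280.02634766674396 211.8811976940166 -0.1827730728225154 [[-0.006 -0.995  0.098  0.452]
 [-1.     0.007  0.015 -0.015]
 [-0.015 -0.098 -0.995  1.326]
 [ 0.     0.     0.     1.   ]]
side 45.983956464316485 268.5737195893023 201.46328612390906 0.007954326144177341 [[ 0.996 -0.057  0.072  0.455]
 [-0.092 -0.671  0.735 -0.916]
 [ 0.007 -0.739 -0.674  0.892]
 [ 0.     0.     0.     1.   ]]
```

View pics/top0.png

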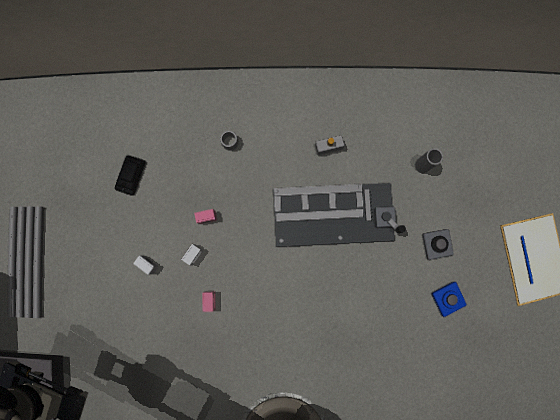

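View pics/side0.png

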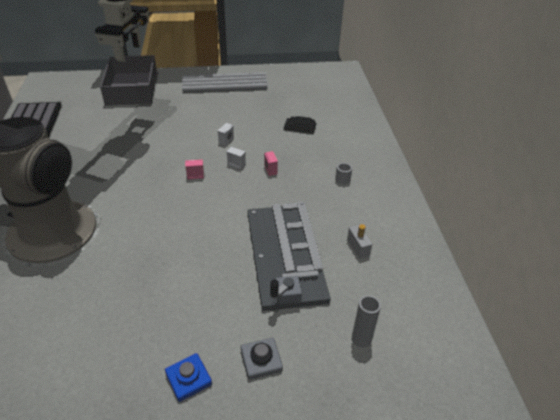

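```bash
python3 - <<'E'
from h import *
t=dict(np.load('pics/top0.npz'));s=dict(np.load('pics/side0.npz'))
a=cv2.resize(t['image'][190:330,100:240],None,fx=4,fy=4,interpolation=2)[:, :]
save('c1',a)
save('c2',cv2.resize(s['image'][110:190,170:320],None,fx=5,fy=5,interpolation=2))
save('c3',cv2.resize(t['image'][170:260,260:420],None,fx=5,fy=5,interpolation=2))
save('c4',cv2.resize(s['image'][195:315,230:340],None,fx=5,fy=5,interpolation=2))
P=pts(t);Q=pts(s)
for n,A,u,v in[('cov',P,144,265),('cov',P,191,255),('plate',P,320,235),('gear',P,385,217),('knob',P,401,229),('btn',P,439,243),('bench',P,300,330),('p',P,205,216)]: print(n,np.round(A[v,u],4))
for n,A,u,v in[('cov',Q,236,152),('plate',Q,265,270),('knob',Q,275,284),('btn',Q,261,347),('bench',Q,150,300)]: print(n,np.round(A[v,u],4))
E
```

```text
cov [0.4455 0.3481 0.0479]
cov [0.4708 0.227  0.0508]
plate [ 0.5204 -0.0966  0.0218]
gear [ 0.5614 -0.2561  0.0635]
knob [ 0.5289 -0.2872  0.1011]
btn [ 0.4962 -0.3988  0.0384]
bench [ 2.782e-01 -4.450e-02  1.000e-04]
p [0.5689 0.1934 0.0439]
cov [0.4727 0.2237 0.0464]
plate [ 0.5196 -0.1918  0.0188]
knob [ 0.5308 -0.2945  0.0968]
btn [ 0.4939 -0.3993  0.0395]
bench [ 0.2623 -0.2374 -0.0018]
```

View pics/c1.png

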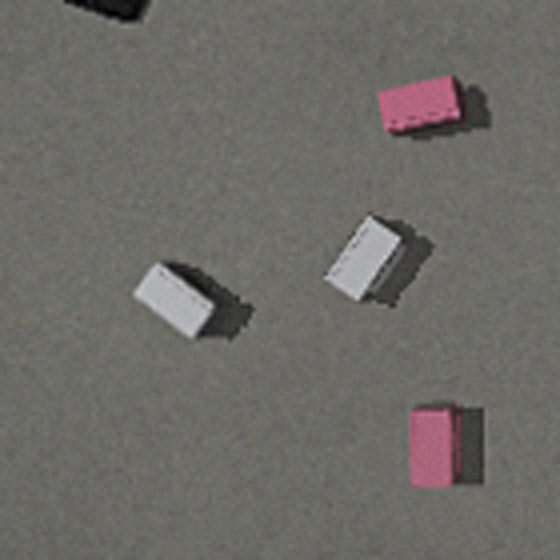

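View pics/c2.png

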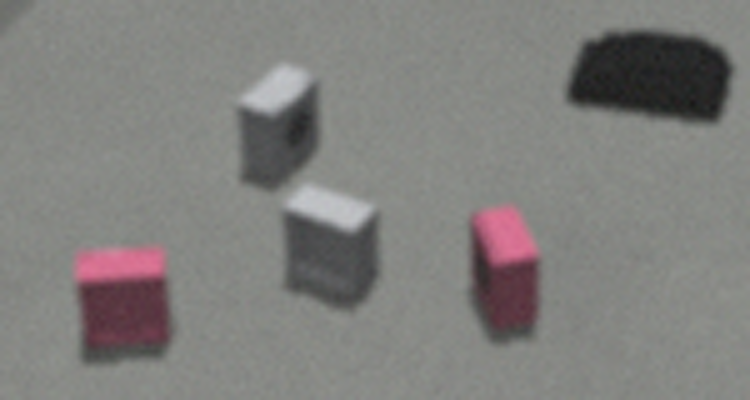

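View pics/c3.png

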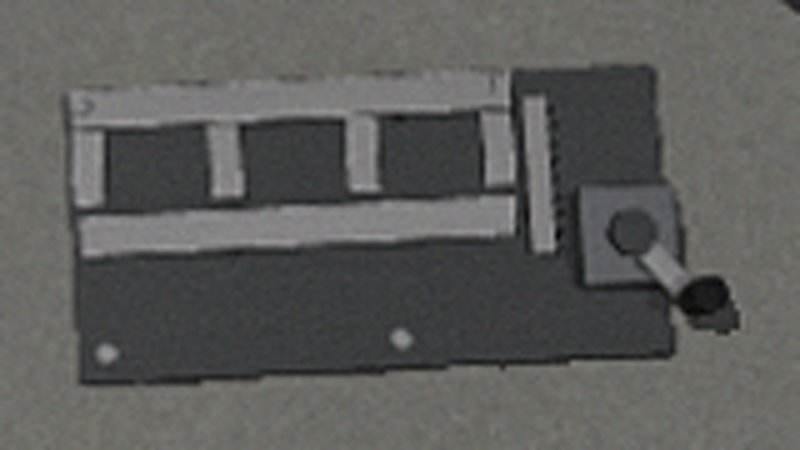

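View pics/c4.png

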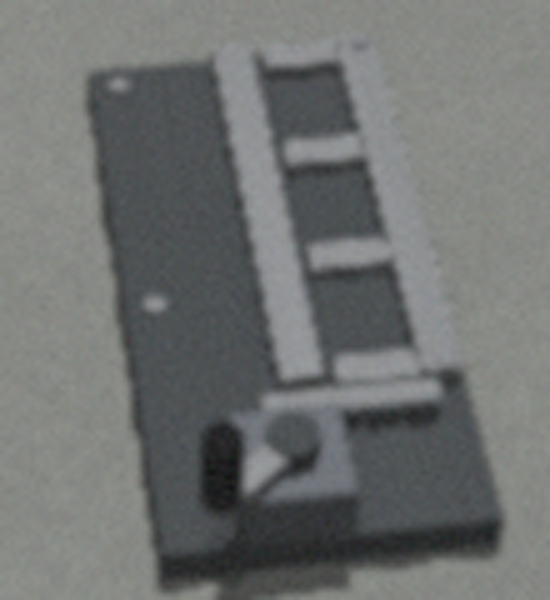

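```bash
cat >> h.py <<'E'
def nest(c):
    # dark plate + bars: heights 12..40mm in region
    P=pts(c)
    m=(P[...,2]>0.012)&(P[...,2]<0.036)&(abs(P[...,0]-0.55)<0.13)&(P[...,1]<0.1)&(P[...,1]>-0.36)
    n,l,st,_=cv2.connectedComponentsWithStats(m.astype(np.uint8))
    k=1+np.argmax(st[1:,4]); return l==k,P
def blob(c,m,z):
    cs,_=cv2.findContours(m.astype(np.uint8),cv2.RETR_EXTERNAL,cv2.CHAIN_APPROX_NONE)
    q=max(cs,key=cv2.contourArea)[:,0,:]
    X=onplane(c,q[:,0],q[:,1],z)[:,:2]
    r=cv2.minAreaRect((X*1000).astype(np.float32)); return r,X
E
python3 - <<'E'
from h import *
t=dict(np.load('pics/top0.npz'));s=dict(np.load('pics/side0.npz'))
for c,nm in((t,'t'),(s,'s')):
    m,P=nest(c); r,X=blob(c,m,0.02); print(nm,r, cv2.boxPoints(r).round(1).tolist())
    g=c['image'].astype(float).mean(-1)
    bright=m&(g>110)
    save('nb'+nm,np.repeat((bright*255+m*80).clip(0,255).astype(np.uint8)[...,None],3,2))
    print(np.median(P[...,2][m&(g<80)]), np.median(P[...,2][bright]))
# covers
for c in(t,s):
    im=c['image'].astype(int); P=pts(c); g=im.mean(-1)
    m=(P[...,2]>0.03)&(P[...,2]<0.07)&(P[...,1]>0.1)&(P[...,1]<0.5)&(im.max(-1)-im.min(-1)<25)&(g>(130))
    n,l,st,ce=cv2.connectedComponentsWithStats(m.astype(np.uint8))
    for k in range(1,n):
        if st[k,4]>40:
            print(ce[k],st[k,4]); r,X=blob(c,l==k,0.048); print(r, np.median(P[...,2][l==k]))
E
```

```text
t ((574.712646484375, -133.12350463867188), (151.17323303222656, 304.29595947265625), 2.3933656215667725) [[492.79998779296875, 15.699999809265137], [505.5, -288.29998779296875], [656.5999755859375, -282.0], [643.9000244140625, 22.0]]
0.019878850292208483 0.03030611161030783
s ((572.34423828125, -132.51190185546875), (151.87489318847656, 321.546142578125), 2.5284626483917236) [[489.3999938964844, 24.799999237060547], [503.6000061035156, -296.5], [655.2999877929688, -289.79998779296875], [641.0999755859375, 31.5]]
0.0188942204177871 0.029518903883682557
[190.15025907 254.13471503] 193
((473.0594177246094, 229.81106567382812), (25.328710556030273, 47.810115814208984), 54.817657470703125) 0.04750658644555927
[143.17514124 264.40677966] 177
((446.99560546875, 350.154541015625), (46.518245697021484, 24.443933486938477), 54.37367248535156) 0.04738939049315727
[225.07594937 127.64556962] 79
((445.90283203125, 346.8553771972656), (48.222312927246094, 26.951101303100586), 58.00775909423828) 0.046950456398793694
[235.29166667 151.0625    ] 96
((471.488037109375, 226.45298767089844), (26.00416374206543, 47.39459228515625), 56.73453903198242) 0.046536681714729744
```

```bash
python3 - <<'E'
from h import *
t=dict(np.load('pics/top0.npz'));s=dict(np.load('pics/side0.npz'))
for c,nm in((t,'t'),(s,'s')):
    im=c['image'].astype(int); P=pts(c); g=im.mean(-1)
    reg=(P[...,1]<-0.2)&(P[...,1]>-0.36)&(abs(P[...,0]-0.54)<0.1)
    for lo,hi,dark,name in((0.04,0.075,False,'gear'),(0.075,0.13,True,'knob')):
        m=reg&(P[...,2]>lo)&(P[...,2]<hi)
        print(nm,name,m.sum(),np.nanmean(P[m],0).round(4),np.nanpercentile(P[m],[2,50,98],axis=0).round(4).tolist())
    m=(P[...,2]>0.012)&(P[...,2]<0.06)&(P[...,1]<-0.33)&(P[...,1]>-0.48)&(im[...,2]-im[...,0]<30)&(P[...,0]<0.56)
    print('pod',m.sum()); r,X=blob(c,m,0.02); print(r)
    m2=m&(P[...,2]>0.03); print(m2.sum(),np.nanmean(P[m2],0), np.nanmax(P[m2],0))
E
```

```text
t gear 416 [ 0.5627 -0.2592  0.0531] [[0.5349, -0.2833, 0.0432], [0.5625, -0.2589, 0.0515], [0.5881, -0.2356, 0.0654]]
t knob 62 [ 0.5303 -0.2873  0.0963] [[0.5222, -0.2971, 0.0771], [0.5308, -0.2866, 0.099], [0.5386, -0.2797, 0.1046]]
pod 819
((494.80133056640625, -400.76239013671875), (69.87178039550781, 72.8082046508789), 11.136911392211914)
276 [ 0.44802876 -0.41012904  0.03815097] [ 0.5143147  -0.38244515  0.04713469]
s gear 497 [ 0.5601 -0.2715  0.0531] [[0.5232, -0.2993, 0.0418], [0.5609, -0.2732, 0.0505], [0.5863, -0.2398, 0.0702]]
s knob 113 [ 0.5288 -0.2955  0.092 ] [[0.5207, -0.3011, 0.0762], [0.5285, -0.2963, 0.0946], [0.5372, -0.2853, 0.1019]]
pod 1344
((493.2496337890625, -407.94061279296875), (69.9536361694336, 72.4064712524414), 9.140087127685547)
462 [ 0.44560868 -0.41686157  0.037649  ] [ 0.51462072 -0.38411814  0.04596452]
```

```bash
python3 - <<'E'
from h import *
s=dict(np.load('pics/side0.npz'))
a=cv2.resize(s['image'][115:175,205:265],None,fx=9,fy=9,interpolation=cv2.INTER_CUBIC).astype(float)
save('c5',(a*1.8).clip(0,255).astype(np.uint8))
Q=pts(s)
for u in range(226,248,3):
    print(u,[tuple((Q[v,u]*1000).round(0).astype(int)) for v in range(155,170,3)])
E
```

```text
226 [(np.int64(443), np.int64(269), np.int64(3)), (np.int64(443), np.int64(257), np.int64(1)), (np.int64(443), np.int64(247), np.int64(-2)), (np.int64(442), np.int64(230), np.int64(0)), (np.int64(442), np.int64(217), np.int64(-1))]
229 [(np.int64(452), np.int64(234), np.int64(29)), (np.int64(452), np.int64(235), np.int64(18)), (np.int64(451), np.int64(233), np.int64(9)), (np.int64(451), np.int64(226), np.int64(2)), (np.int64(450), np.int64(214), np.int64(1))]
232 [(np.int64(461), np.int64(245), np.int64(21)), (np.int64(461), np.int64(244), np.int64(10)), (np.int64(460), np.int64(238), np.int64(4)), (np.int64(460), np.int64(224), np.int64(3)), (np.int64(459), np.int64(214), np.int64(0))]
235 [(np.int64(469), np.int64(212), np.int64(45)), (np.int64(469), np.int64(243), np.int64(11)), (np.int64(469), np.int64(236), np.int64(5)), (np.int64(468), np.int64(224), np.int64(3)), (np.int64(468), np.int64(211), np.int64(2))]
238 [(np.int64(478), np.int64(209), np.int64(46)), (np.int64(478), np.int64(234), np.int64(17)), (np.int64(477), np.int64(232), np.int64(7)), (np.int64(477), np.int64(220), np.int64(6)), (np.int64(476), np.int64(215), np.int64(-1))]
241 [(np.int64(486), np.int64(214), np.int64(42)), (np.int64(486), np.int64(208), np.int64(36)), (np.int64(485), np.int64(206), np.int64(27)), (np.int64(485), np.int64(207), np.int64(16)), (np.int64(485), np.int64(210), np.int64(2))]
244 [(np.int64(495), np.int64(217), np.int64(39)), (np.int64(495), np.int64(223), np.int64(24)), (np.int64(494), np.int64(220), np.int64(15)), (np.int64(494), np.int64(222), np.int64(3)), (np.int64(494), np.int64(211), np.int64(0))]
247 [(np.int64(506), np.int64(269), np.int64(-1)), (np.int64(505), np.int64(250), np.int64(3)), (np.int64(504), np.int64(241), np.int64(-2)), (np.int64(503), np.int64(230), np.int64(-4)), (np.int64(502), np.int64(216), np.int64(-4))]
```

View pics/c5.png

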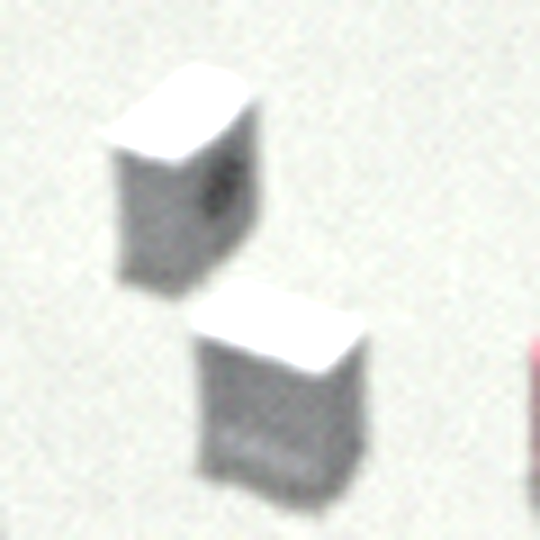

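```bash
cat >> h.py <<'E'
from scipy.spatial.transform import Rotation as Ro
def Rm(rpy): return Ro.from_euler('xyz',rpy)
def rows(targets):
    """targets: list of (pos, rpy, grip); prints rows relative to present pose"""
    s=robot.observe(); p0=np.array(s['tool_pos']); R0=Rm(s['tool_rot'])
    out=[]
    for p,rpy,g in targets:
        d=R0.inv().apply(np.array(p)-p0)/0.3
        w=(R0.inv()*Rm(rpy)).as_rotvec()/(np.pi/2)
        out.append([round(float(v),3)+0 for v in (*w,*d)]+[g])
    print(str(out).replace(' ',''))
def st():
    s=robot.observe(); print('t',round(s['time'],2),'p',np.round(s['tool_pos'],4),'r',np.round(s['tool_rot'],3),'F',np.round(s['contact_force'],1),'o',round(s['opening'],4),'q',np.round(s['qpos'],2))
E
python3 - <<'E'
from h import *
t=dict(np.load('pics/top0.npz'));s=dict(np.load('pics/side0.npz'))
P=pts(t);Q=pts(s)
print('hub z',P[216,386],Q[282,288], Q[281,274])
for z in (0.062,0.066): print('hub',z,onplane(t,386.6,216.2,z),onplane(s,288.4,282.4,z))
print('knob',onplane(t,400.6,229,.1),onplane(s,274.4,281,.1))
rows([([.45,.15,.24],[np.pi,0,2.35],-.1)])
E
```

```text
hub z [ 0.56419226 -0.25934399  0.05985645] [ 0.56216408 -0.26371499  0.0611615 ] [nan nan nan]
hub 0.062 [ 0.56349268 -0.26042553  0.062     ] [ 0.56276983 -0.26550202  0.062     ]
hub 0.066 [ 0.56314048 -0.25964839  0.066     ] [ 0.56225216 -0.26863446  0.066     ]
knob [ 0.52896451 -0.28644705  0.1       ] [ 0.53009849 -0.28928395  0.1       ]
[[-0.001,0.0,0.288,-1.248,-0.778,-0.045,-0.1]]
```

Request:
arm_command(
  motion=[
    [[0,0,0.144,-0.624,-0.39,-0.03,-0.1],[0,0,0.144,-0.624,-0.39,-0.03,-0.1],[0,0,0.144,-0.624,-0.39,-0.03,-0.1],[0,0,0.144,-0.624,-0.39,-0.03,-0.1],[0,0,0.144,-0.624,-0.39,-0.03,-0.1],[0,0,0.144,-0.624,-0.39,-0.03,-0.1],[0,0,0.144,-0.624,-0.39,-0.03,-0.1],[0,0,0.144,-0.624,-0.39,-0.03,-0.1]],
  ],
  grip_force=10,
)

```text
time: 0.9
tool_pos: [0.3118, 0.323, 0.2355]
tool_rot: [-3.141, -0.001, 2.577]
contact_force: [0.3, -0.6, -0.8]
opening: 0.0418
```

```bash
python3 - <<'E'
from h import *
st()
rows([([.45,.0,.24],[np.pi,0,2.35],-.1)])
rows([([.45,.0,.24],[np.pi,0,2.0],-.1)])
c=cam('top'); save('top1',c['image'])
E
```

```text
t 0.9 p [0.3118 0.323  0.2355] r [-3.141e+00 -1.000e-03  2.577e+00] F [ 0.3 -0.6 -0.8] o 0.0418 q [ 0.63  0.19  1.7   0.    1.24 -0.37]
[[0.0,0.0,0.144,-0.966,-0.663,-0.015,-0.1]]
[[0.0,0.0,0.367,-0.966,-0.663,-0.015,-0.1]]
```

View pics/top1.png

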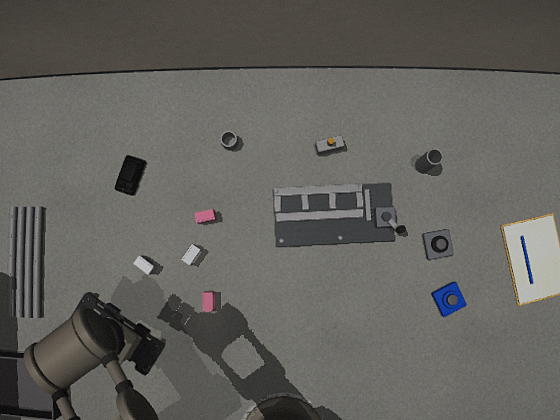

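Request:
arm_command(
  motion=[
    [[0,0,0.37,-0.966,-0.663,0,-0.1],[0,0,0.37,-0.966,-0.663,0,-0.1],[0,0,0.37,-0.966,-0.663,0,-0.1],[0,0,0.37,-0.966,-0.663,0,-0.1],[0,0,0.37,-0.966,-0.663,0,-0.1],[0,0,0.37,-0.966,-0.663,0,-0.1],[0,0,0.37,-0.966,-0.663,0,-0.1],[0,0,0.37,-0.966,-0.663,0,-0.1]],
  ],
)

```text
time: 1.75
tool_pos: [0.4524, -0.0047, 0.2354]
tool_rot: [3.141, 0.002, 1.99]
contact_force: [-0.3, -0.1, -0.5]
opening: 0.041
```

```bash
python3 - <<'E'
from h import *
st()
rows([([.5295,-.2875,.24],[np.pi,0,1.6],-.1)])
c=cam('top'); save('top2',c['image'])
c=cam('side'); save('side2',c['image'])
E
```

```text
t 1.75 p [ 0.4524 -0.0047  0.2354] r [3.141e+00 2.000e-03 1.990e+00] F [-0.3 -0.1 -0.5] o 0.041 q [-0.18  0.2   1.7  -0.    1.24 -0.6 ]
[[0.0,0.001,0.249,-0.966,-0.149,-0.014,-0.1]]
```

View pics/top2.png

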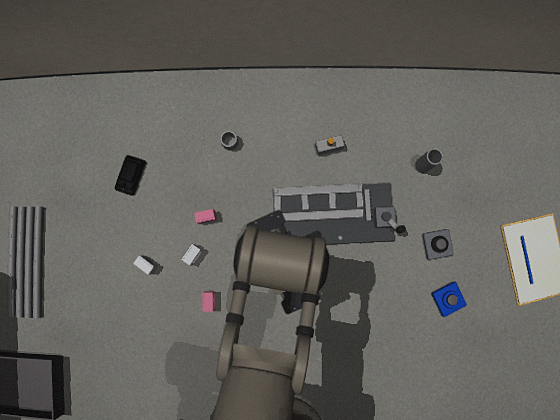

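View pics/side2.png

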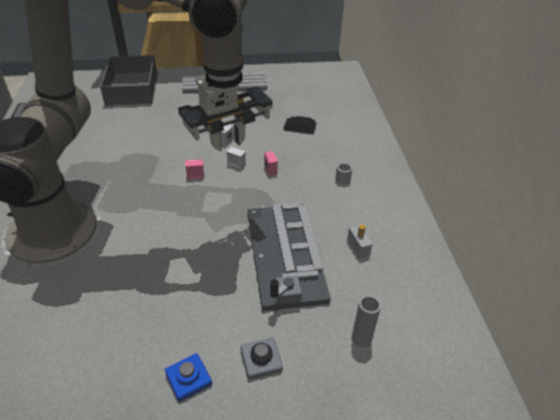

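Request:
arm_command(
  motion=[
    [[0,0,0.249,-0.966,-0.149,0,-0.1],[0,0,0.249,-0.966,-0.149,0,-0.1],[0,0,0.249,-0.966,-0.149,0,-0.1],[0,0,0.249,-0.966,-0.149,0,-0.1],[0,0,0.249,-0.966,-0.149,0.28,-0.1],[0,0,0.249,-0.966,-0.149,0.32,-0.1],[0,0,0.249,-0.966,-0.149,0.32,-0.1],[0,0,0.249,-0.966,-0.149,0.32,-0.1]],
  ],
)

```text
time: 2.65
tool_pos: [0.528, -0.2821, 0.1351]
tool_rot: [-3.136, -0.005, 1.604]
contact_force: [1.1, 1.1, -0.1]
opening: 0.0413
```

```bash
python3 - <<'E'
from h import *
st()
c=cam('top'); save('top3',cv2.resize(c['image'][150:290,320:480],None,fx=4,fy=4))
c=cam('side'); save('side3',cv2.resize(c['image'][170:330,200:360],None,fx=4,fy=4))
E
```

```text
t 2.65 p [ 0.528  -0.2821  0.1351] r [-3.136 -0.005  1.604] F [ 1.1  1.1 -0.1] o 0.0413 q [-0.62  0.56  1.43  0.    1.15 -0.65]
```

View pics/top3.png

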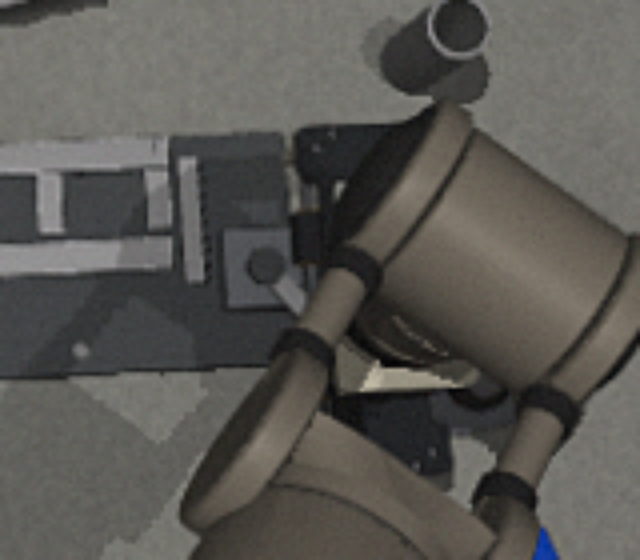

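View pics/side3.png

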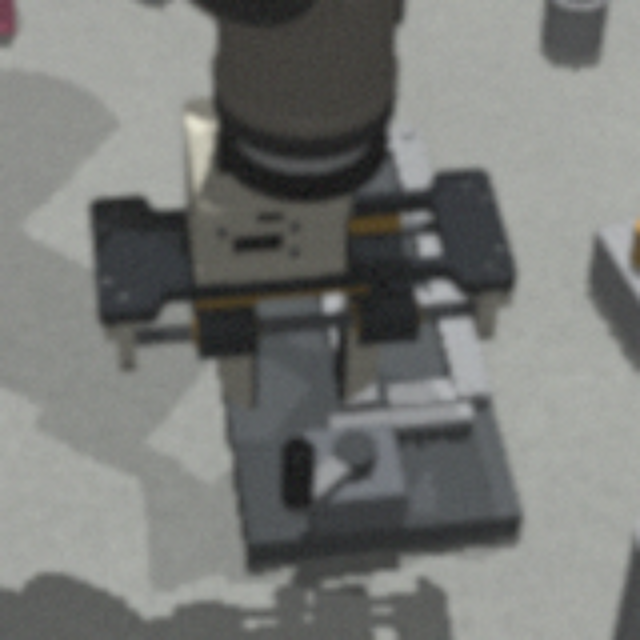

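```bash
python3 - <<'E'
from h import *
c=cam('side')
st()
print(onplane(c,274.5,269.5,.135), onplane(c,260,271,.135),onplane(c,290,267,.135))
rows([([.5295,-.2885,.135],[np.pi,0,1.6],-.1),([.5295,-.2885,.068],[np.pi,0,1.6],-.1)])
E
```

```text
t 2.8 p [ 0.5297 -0.2813  0.1405] r [ 3.141 -0.     1.606] F [0.1 0.2 0.2] o 0.0409 q [-0.62  0.55  1.43  0.    1.16 -0.65]
[ 0.52986483 -0.28848623  0.135     ] [ 0.50105624 -0.28981442  0.135     ] [ 0.56114547 -0.28477018  0.135     ]
[[0.0,0.0,0.004,-0.024,-0.001,0.018,-0.1],[0.0,0.0,0.004,-0.024,-0.002,0.242,-0.1]]
```

Request:
arm_command(
  motion=[
    [[0,0,0.004,-0.018,-0.001,0.1,-0.1],[0,0,0.004,-0.018,-0.001,0.18,-0.1],[0,0,0.004,-0.018,-0.001,0.24,-0.1],[0,0,0.004,-0.018,-0.001,0.24,-0.1],[0,0,0.004,-0.018,-0.001,0.24,-1],[0,0,0.004,-0.018,-0.001,0.24,-1],[0,0,0.004,-0.018,-0.001,0.24,-1],[0,0,0.004,-0.018,-0.001,0.24,-1]],
  ],
  grip_force=8,
)

```text
time: 3.6
tool_pos: [0.5294, -0.2892, 0.069]
tool_rot: [3.139, 0.001, 1.597]
contact_force: [0.3, 0.9, 4.4]
opening: 0.0175
```

```bash
python3 - <<'E'
from h import *
st()
c=cam('top'); save('top4',cv2.resize(c['image'][150:290,320:480],None,fx=4,fy=4))
c=cam('side'); save('side4',cv2.resize(c['image'][190:330,200:360],None,fx=4,fy=4))
E
```

```text
t 3.6 p [ 0.5294 -0.2892  0.069 ] r [3.139e+00 1.000e-03 1.597e+00] F [0.3 0.9 4.4] o 0.0175 q [-0.63  0.64  1.5   0.    1.   -0.65]
```

View pics/side4.png

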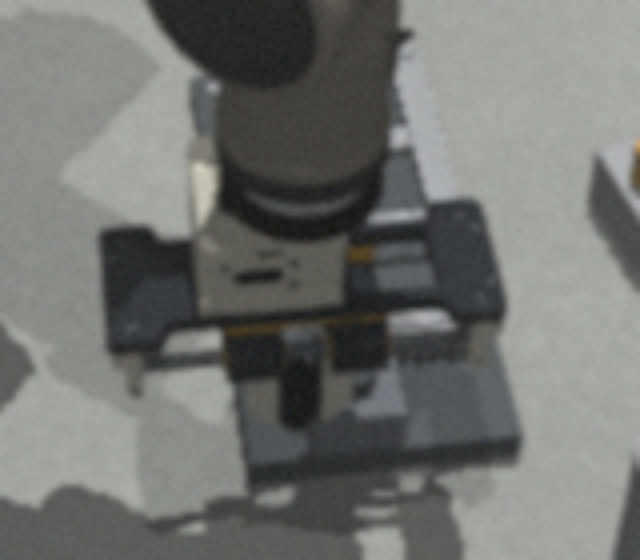

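```bash
cat >> h.py <<'E'
def arc(cx,cy,r,phis,z,yaw,g=-1):
    rows([([cx+r*np.cos(np.radians(a)),cy+r*np.sin(np.radians(a)),z],[np.pi,0,yaw],g) for a in phis])
E
python3 - <<'E'
from h import *
st(); arc(.563,-.259,.045,-138.8+np.arange(1,9)*15,.069,1.6)
E
```

```text
t 3.7 p [ 0.5294 -0.2892  0.0689] r [3.140e+00 1.000e-03 1.597e+00] F [0.4 0.7 5.6] o 0.0176 q [-0.63  0.64  1.5   0.    1.   -0.65]
[[0.001,0.001,-0.002,-0.025,0.028,0.0,-1],[0.001,0.001,-0.002,-0.043,0.063,0.0,-1],[0.001,0.001,-0.002,-0.052,0.101,0.0,-1],[0.001,0.001,-0.002,-0.05,0.14,0.0,-1],[0.001,0.001,-0.002,-0.039,0.177,0.0,-1],[0.001,0.001,-0.002,-0.018,0.211,0.0,-1],[0.001,0.001,-0.002,0.011,0.237,0.0,-1],[0.001,0.001,-0.002,0.046,0.255,0.0,-1]]
```

Request:
arm_command(
  motion=[
    [[0,0,0,-0.025,0.028,-0.01,-1],[0,0,0,-0.043,0.063,-0.01,-1],[0,0,0,-0.052,0.101,-0.01,-1],[0,0,0,-0.05,0.14,-0.01,-1],[0,0,0,-0.039,0.177,-0.01,-1],[0,0,0,-0.018,0.211,-0.01,-1],[0,0,0,0.011,0.237,-0.01,-1],[0,0,0,0.046,0.255,-0.01,-1]],
  ],
  grip_force=12,
)

```text
time: 4.5
tool_pos: [0.6055, -0.2742, 0.0695]
tool_rot: [3.141, 0.002, 1.596]
contact_force: [3.3, -4.1, -8.9]
opening: 0.0179
```

```bash
python3 - <<'E'
from h import *
st(); arc(.563,-.259,.045,-18.8+np.arange(1,9)*15,.070,1.6)
c=cam('side'); save('side5',cv2.resize(c['image'][170:330,200:360],None,fx=4,fy=4))
E
```

```text
t 4.5 p [ 0.6055 -0.2742  0.0695] r [3.141e+00 2.000e-03 1.596e+00] F [ 3.3 -4.1 -8.9] o 0.0179 q [-0.54  0.74  1.29 -0.    1.11 -0.56]
[[0.001,0.001,-0.002,0.041,0.009,-0.002,-1],[0.001,0.001,-0.002,0.08,0.007,-0.002,-1],[0.001,0.001,-0.002,0.117,-0.004,-0.002,-1],[0.001,0.001,-0.002,0.15,-0.025,-0.002,-1],[0.001,0.001,-0.002,0.177,-0.054,-0.002,-1],[0.001,0.001,-0.002,0.195,-0.089,-0.002,-1],[0.001,0.001,-0.002,0.204,-0.127,-0.002,-1],[0.001,0.001,-0.002,0.202,-0.166,-0.002,-1]]
```

View pics/side5.png

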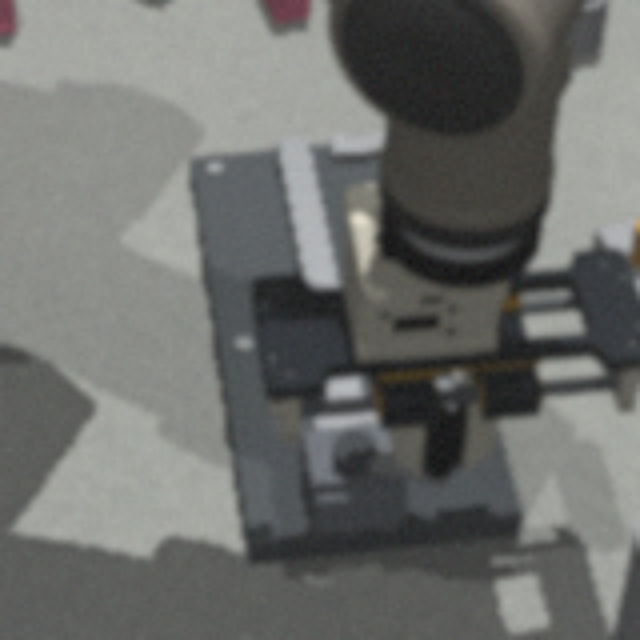

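Request:
arm_command(
  motion=[
    [[0,0,0,0.041,0.009,0.008,-1],[0,0,0,0.08,0.007,0.008,-1],[0,0,0,0.117,-0.004,0.008,-1],[0,0,0,0.15,-0.025,0.008,-1],[0,0,0,0.177,-0.054,0.008,-1],[0,0,0,0.195,-0.089,0.008,-1],[0,0,0,0.204,-0.127,0.008,-1],[0,0,0,0.202,-0.166,0.008,-1]],
  ],
)

```text
time: 5.35
tool_pos: [0.554, -0.215, 0.0691]
tool_rot: [3.138, 0.003, 1.597]
contact_force: [4.5, -9.8, -1.8]
opening: 0.0177
```

```bash
python3 - <<'E'
from h import *
st(); arc(.563,-.259,.045,101.2+np.arange(1,9)*15,.069,1.6)
E
```

```text
t 5.35 p [ 0.554  -0.215   0.0691] r [3.138e+00 3.000e-03 1.597e+00] F [ 4.5 -9.8 -1.8] o 0.0177 q [-0.5   0.62  1.53 -0.    0.99 -0.52]
[[0.002,0.002,-0.002,-0.011,-0.037,0.0,-1],[0.002,0.002,-0.002,-0.032,-0.07,0.0,-1],[0.002,0.002,-0.002,-0.061,-0.096,0.0,-1],[0.002,0.002,-0.002,-0.095,-0.115,0.0,-1],[0.002,0.002,-0.002,-0.134,-0.123,0.0,-1],[0.002,0.002,-0.002,-0.173,-0.122,0.001,-1],[0.002,0.002,-0.002,-0.21,-0.11,0.001,-1],[0.002,0.002,-0.002,-0.243,-0.089,0.001,-1]]
```

Request:
arm_command(
  motion=[
    [[0,0,0,-0.014,-0.037,0,-1],[0,0,0,-0.036,-0.07,0,-1],[0,0,0,-0.066,-0.096,0,-1],[0,0,0,-0.1,-0.115,0,-1],[0,0,0,-0.139,-0.123,0,-1],[0,0,0,-0.178,-0.122,0,-1],[0,0,0,-0.215,-0.11,0,-1],[0,0,0,-0.248,-0.089,0,-1]],
  ],
)

```text
time: 6.15
tool_pos: [0.5284, -0.2883, 0.0689]
tool_rot: [-3.141, -0.002, 1.597]
contact_force: [1.8, 6.0, 6.3]
opening: 0.0175
```

```bash
python3 - <<'E'
from h import *
st(); arc(.563,-.2605,.045,221.2+np.arange(1,7)*12,.069,1.6)
E
```

```text
t 6.15 p [ 0.5284 -0.2883  0.0689] r [-3.141e+00 -2.000e-03  1.597e+00] F [1.8 6.  6.3] o 0.0175 q [-0.63  0.64  1.5   0.    1.01 -0.65]
[[0.0,-0.001,-0.002,-0.028,0.025,0.0,-1],[0.0,-0.001,-0.002,-0.045,0.051,0.0,-1],[0.0,-0.001,-0.002,-0.056,0.081,0.0,-1],[0.0,-0.001,-0.002,-0.06,0.112,0.0,-1],[0.0,-0.001,-0.002,-0.058,0.143,0.0,-1],[0.0,-0.001,-0.002,-0.05,0.173,0.0,-1]]
```

Request:
arm_command(
  motion=[
    [[0,0,0,-0.016,0.025,0,-1],[0,0,0,-0.035,0.051,0,-1],[0,0,0,-0.046,0.081,0,-1],[0,0,0,-0.051,0.112,0,-1],[0,0,0,-0.05,0.143,0,-1],[0,0,0,-0.042,0.173,0,-1],[0,0,0,-0.042,0.173,0,-0.2],[0,0,0,-0.042,0.173,0,-0.2]],
  ],
)

```text
time: 6.95
tool_pos: [0.5799, -0.2996, 0.0675]
tool_rot: [-3.14, -0.002, 1.597]
contact_force: [-0.5, -0.1, 0.1]
opening: 0.0295
```

```bash
python3 - <<'E'
from h import *
st(); 
rows([([.55,-.29,.21],[np.pi,0,1.6],-.2)]); rows([([.46,-.08,.22],[np.pi,0,1.6],-.2)])
E
```

```text
t 6.95 p [ 0.5799 -0.2996  0.0675] r [-3.140e+00 -2.000e-03  1.597e+00] F [-0.5 -0.1  0.1] o 0.0295 q [-0.59  0.72  1.33  0.    1.09 -0.62]
[[-0.001,-0.001,-0.002,0.035,-0.1,-0.475,-0.2]]
[[-0.001,-0.001,-0.002,0.743,-0.381,-0.506,-0.2]]
```

Request:
arm_command(
  motion=[
    [[0,0,0,0,0,-0.16,-0.2],[0,0,0,0,0,-0.32,-0.2],[0,0,0,0.1,-0.1,-0.48,0.43],[0,0,0,0.25,-0.2,-0.5,0.43],[0,0,0,0.4,-0.3,-0.5,0.43],[0,0,0,0.55,-0.35,-0.5,0.43],[0,0,0,0.74,-0.38,-0.5,0.43],[0,0,0,0.74,-0.38,-0.5,0.43]],
  ],
)

```text
time: 7.75
tool_pos: [0.4584, -0.078, 0.2182]
tool_rot: [-3.14, -0.002, 1.598]
contact_force: [-0.1, -1.1, -0.2]
opening: 0.0653
```

```bash
python3 - <<'E'
from h import *
st(); 
rows([([.473,.21,.2],[np.pi,0,.958],.43)])
c=cam('top'); save('top6',c['image']); np.savez('pics/top6.npz',**c)
c=cam('side'); save('side6',c['image']); np.savez('pics/side6.npz',**c)
E
```

```text
t 7.75 p [ 0.4584 -0.078   0.2182] r [-3.140e+00 -2.000e-03  1.598e+00] F [-0.1 -1.1 -0.2] o 0.0653 q [-0.33  0.24  1.69  0.    1.21 -0.36]
[[-0.002,-0.001,0.408,0.958,0.075,0.062,0.43]]
```

View pics/top6.png

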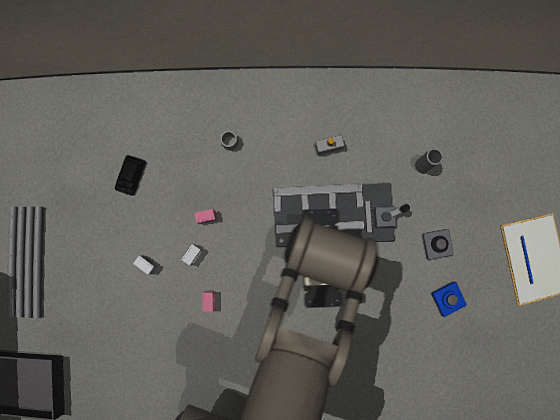

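View pics/side6.png

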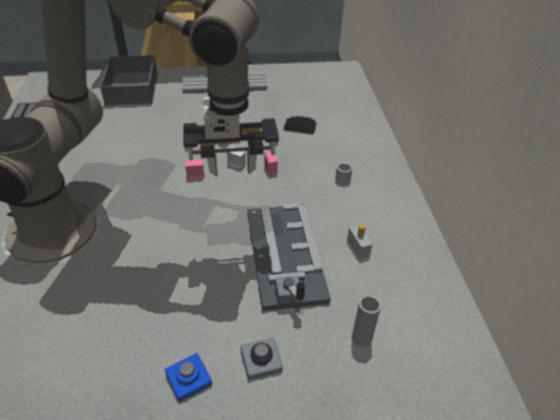

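Request:
arm_command(
  motion=[
    [[0,0,0.408,0.958,0.075,0.062,0.43],[0,0,0.408,0.958,0.075,0.062,0.43],[0,0,0.408,0.958,0.075,0.062,0.43],[0,0,0.408,0.958,0.075,0.062,0.43],[0,0,0.408,0.958,0.075,0.062,0.43],[0,0,0.408,0.958,0.075,0.062,0.43],[0,0,0.408,0.958,0.075,0.062,0.43],[0,0,0.408,0.958,0.075,0.062,0.43]],
  ],
)

```text
time: 8.65
tool_pos: [0.476, 0.2081, 0.1987]
tool_rot: [-3.141, 0.001, 0.959]
contact_force: [0.4, 0.4, -0.1]
opening: 0.066
```

```bash
cat >> h.py <<'E'
def covers(c,zmin=.03,zp=.048,ylim=(.1,.5)):
    im=c['image'].astype(int); P=pts(c); g=im.mean(-1)
    m=(P[...,2]>zmin)&(P[...,2]<0.07)&(P[...,1]>ylim[0])&(P[...,1]<ylim[1])&(im.max(-1)-im.min(-1)<25)&(g>130)
    n,l,st_,ce=cv2.connectedComponentsWithStats(m.astype(np.uint8))
    for k in range(1,n):
        if st_[k,4]>30:
            r,X=blob(c,l==k,zp); print(ce[k].round(1),st_[k,4],np.round(r[0],1),np.round(r[1],1),round(r[2],1),'z',np.median(P[...,2][l==k]).round(4))
E
python3 - <<'E'
from h import *
st(); covers(dict(np.load('pics/top6.npz')))
rows([([.4725,.2295,.10],[np.pi,0,.963],.43),([.4725,.2295,.02],[np.pi,0,.963],.43)])
c=cam('top'); save('top7',cv2.resize(c['image'][180:320,100:280],None,fx=4,fy=4))
c=cam('side'); save('side7',cv2.resize(c['image'][60:200,160:320],None,fx=4,fy=4))
E
```

```text
t 8.65 p [0.476  0.2081 0.1987] r [-3.141e+00  1.000e-03  9.590e-01] F [ 0.4  0.4 -0.1] o 0.066 q [0.26 0.36 1.58 0.   1.2  0.88]
[225.5 136.3] 32 [771.4 140.1] [27.2 38.4] 42.3 z 0.0445
[190.1 254.2] 194 [472.8 229.7] [25.7 48. ] 54.8 z 0.0478
[143.3 264.5] 179 [446.8 349.9] [47.1 24.4] 54.4 z 0.0477
[[-0.001,0.001,-0.002,0.052,-0.05,0.329,0.43],[-0.001,0.001,-0.002,0.052,-0.05,0.596,0.43]]
```

View pics/side7.png

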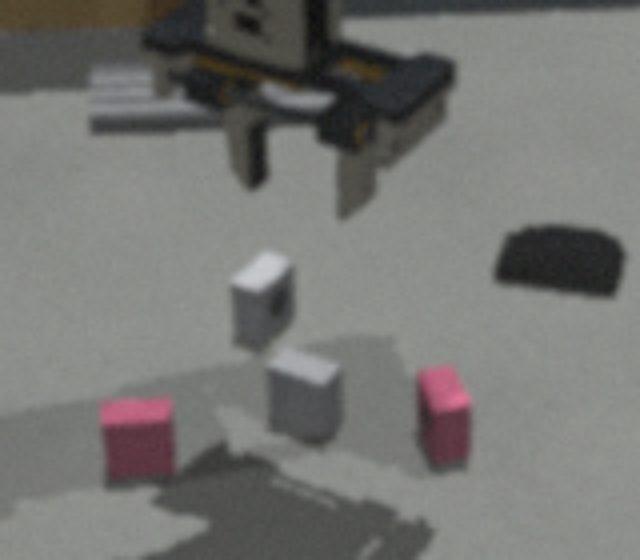

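Request:
arm_command(
  motion=[
    [[0,0,0,0.052,-0.05,0.15,0.43],[0,0,0,0.052,-0.05,0.3,0.43],[0,0,0,0.052,-0.05,0.42,0.43],[0,0,0,0.052,-0.05,0.52,0.43],[0,0,0,0.052,-0.05,0.596,0.43],[0,0,0,0.052,-0.05,0.596,0.43],[0,0,0,0.052,-0.05,0.596,0.43],[0,0,0,0.052,-0.05,0.596,0.43]],
  ],
)

```text
time: 9.55
tool_pos: [0.4741, 0.2276, 0.0225]
tool_rot: [3.14, -0.002, 0.955]
contact_force: [0.6, 0.6, 0.4]
opening: 0.0659
```

```bash
python3 - <<'E'
from h import *
st()
c=cam('side'); save('side8',cv2.resize(c['image'][80:200,170:320],None,fx=5,fy=5))
c=cam('top'); save('top8',cv2.resize(c['image'][180:320,100:280],None,fx=4,fy=4))
E
```

```text
t 9.55 p [0.4741 0.2276 0.0225] r [ 3.14e+00 -2.00e-03  9.55e-01] F [0.6 0.6 0.4] o 0.0659 q [ 0.3   0.6   1.76 -0.    0.78  0.92]
```

View pics/side8.png

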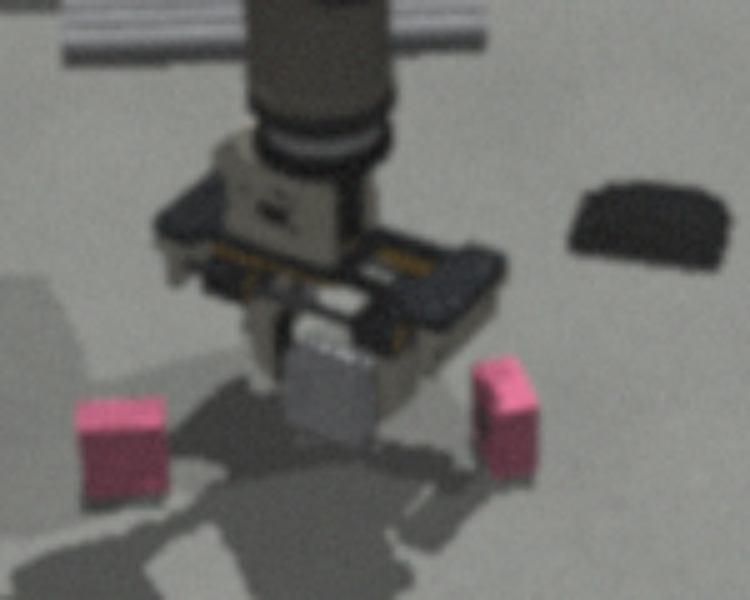

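Request:
arm_command(
  motion=[
    [[0,0,0,0,0,0,-1],[0,0,0,0,0,0,-1],[0,0,0,0,0,0,-1],[0,0,0,0,0,0,-1]],
  ],
  grip_force=10,
)

```text
time: 10.05
tool_pos: [0.4729, 0.2282, 0.0213]
tool_rot: [3.141, -0.0, 0.956]
contact_force: [-1.1, -0.4, 4.0]
opening: 0.0477
```

Request:
arm_command(
  motion=[
    [[0,0,0,0,0,0,-1],[0,0,0,0,0,0,-1],[0,0,0,0,0,-0.1,-1],[0,0,0,0,0,-0.25,-1],[0,0,0,0,0,-0.4,-1],[0,0,0,0,0,-0.5,-1],[0,0,0,0,0,-0.5,-1],[0,0,0,0,0,-0.5,-1]],
  ],
  grip_force=35,
)

```text
time: 10.85
tool_pos: [0.4726, 0.228, 0.1707]
tool_rot: [3.141, -0.0, 0.956]
contact_force: [-0.5, -0.4, -1.4]
opening: 0.0478
```

```bash
python3 - <<'E'
from h import *
st()
c=cam('side'); save('side9',cv2.resize(c['image'][50:200,150:320],None,fx=4,fy=4))
rows([([.47,.10,.2],[np.pi,0,.4],-1)])
E
```

```text
t 10.85 p [0.4726 0.228  0.1707] r [ 3.141 -0.     0.956] F [-0.5 -0.4 -1.4] o 0.0478 q [ 0.3   0.39  1.61 -0.    1.14  0.92]
[[-0.001,0.001,0.354,-0.352,0.24,-0.101,-1]]
```

View pics/side9.png

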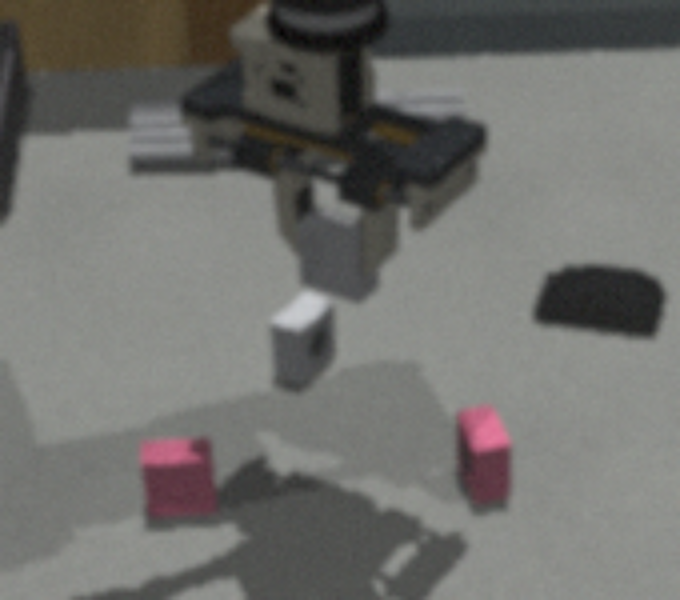

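Request:
arm_command(
  motion=[
    [[0,0,0.18,-0.18,0.12,-0.1,-1],[0,0,0.354,-0.352,0.24,-0.1,-1],[0,0,0.354,-0.352,0.24,-0.1,-1],[0,0,0.354,-0.352,0.24,-0.1,-1],[0,0,0.354,-0.352,0.24,-0.1,-1],[0,0,0.354,-0.352,0.24,-0.1,-1]],
  ],
)

```text
time: 11.5
tool_pos: [0.4701, 0.1004, 0.1995]
tool_rot: [-3.14, 0.003, 0.403]
contact_force: [-0.9, -0.0, -0.5]
opening: 0.0473
```

```bash
python3 - <<'E'
from h import *
st()
rows([([.55,-.02,.2],[np.pi,0,.042],-1)])
c=dict(np.load('pics/top6.npz'))
c=cam('top'); save('top10',c['image']);np.savez('pics/top10.npz',**c); save('c10',cv2.resize(c['image'][170:260,260:420],None,fx=5,fy=5,interpolation=2))
c=cam('side'); np.savez('pics/side10.npz',**c); save('c10s',cv2.resize(c['image'][195:315,230:340],None,fx=5,fy=5,interpolation=2))
E
```

```text
t 11.5 p [0.4701 0.1004 0.1995] r [-3.14e+00  3.00e-03  4.03e-01] F [-0.9 -0.  -0.5] o 0.0473 q [0.05 0.29 1.68 0.   1.17 1.22]
[[0.0,0.002,0.23,0.088,0.474,-0.002,-1]]
```

View pics/c10.png

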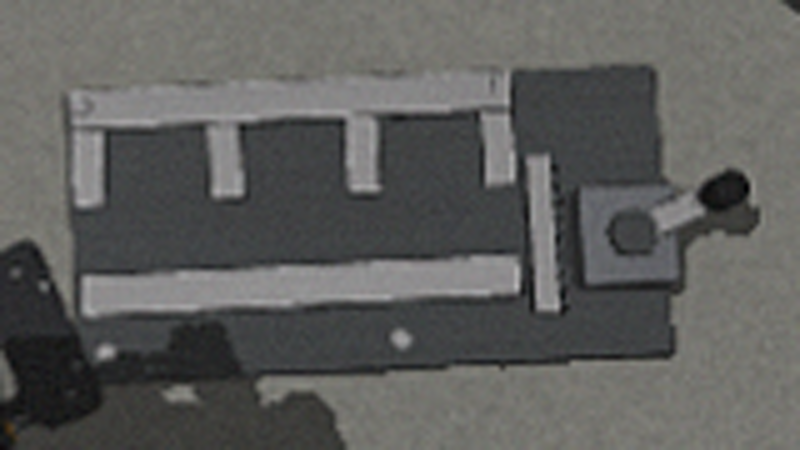

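View pics/c10s.png

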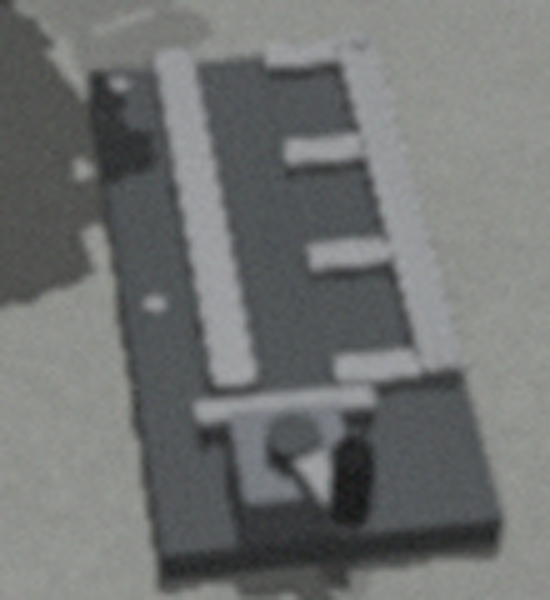

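```bash
python3 - <<'E'
from h import *
for nm,rib in(('top',[(90,168),(227,160),(363,153),(498,149)]),):
    c=dict(np.load('pics/top10.npz'))
    u=np.array([r[0]/5+260 for r in rib])-.4; v=np.array([r[1]/5+170 for r in rib])-.4
    X=onplane(c,u,v,.028); print(X.round(4)); M=(X[1:]+X[:-1])/2; print(M.round(4))
    d=X[0]-X[3]; print('yaw',np.degrees(np.arctan2(-d[0],d[1])), np.hypot(*d[:2])/3)
c=dict(np.load('pics/side10.npz'))
rib=[(302,57),(322,150),(350,255),(378,366)]
X=onplane(c,np.array([r[0]/5+230 for r in rib])-.4,np.array([r[1]/5+195 for r in rib])-.4,.028);print(X.round(4)); 
E
```

```text
[[ 0.6018  0.0105  0.028 ]
 [ 0.6053 -0.0592  0.028 ]
 [ 0.6084 -0.1285  0.028 ]
 [ 0.61   -0.1976  0.028 ]]
[[ 0.6035 -0.0243  0.028 ]
 [ 0.6069 -0.0938  0.028 ]
 [ 0.6092 -0.163   0.028 ]]
yaw 2.2753408097914596 0.06941317952077258
[[ 0.6012  0.0059  0.028 ]
 [ 0.6027 -0.0619  0.028 ]
 [ 0.6068 -0.1325  0.028 ]
 [ 0.6101 -0.2009  0.028 ]]
```

Request:
arm_command(
  motion=[
    [[0,0,0.23,0.088,0.474,-0.05,-1],[0,0,0.23,0.088,0.474,-0.05,-1],[0,0,0.23,0.088,0.474,-0.05,-1],[0,0,0.23,0.088,0.474,-0.05,-1],[0,0,0.23,0.088,0.474,-0.05,-1]],
  ],
)

```text
time: 12.1
tool_pos: [0.5504, -0.0204, 0.215]
tool_rot: [-3.141, 0.002, 0.04]
contact_force: [0.1, 0.3, -2.0]
opening: 0.048
```

```bash
python3 - <<'E'
from h import *
st()
rows([([.58,-.0248,.18],[np.pi,-np.radians(55),.041],-1)])
E
```

```text
t 12.1 p [ 0.5504 -0.0204  0.215 ] r [-3.141e+00  2.000e-03  4.000e-02] F [ 0.1  0.3 -2. ] o 0.048 q [-0.18  0.4   1.47  0.    1.27  1.35]
[[0.0,0.612,-0.001,0.098,0.019,0.116,-1]]
```

Request:
arm_command(
  motion=[
    [[0,0.612,0,0.1,0.015,0.1,-1],[0,0.612,0,0.1,0.015,0.1,-1],[0,0.612,0,0.1,0.015,0.1,-1],[0,0.612,0,0.1,0.015,0.1,-1],[0,0.612,0,0.1,0.015,0.1,-1],[0,0.612,0,0.1,0.015,0.1,-1],[0,0.612,0,0.1,0.015,0.1,-1],[0,0.612,0,0.1,0.015,0.1,-1]],
  ],
)

```text
time: 12.9
tool_pos: [0.5828, -0.0024, 0.1866]
tool_rot: [-3.062, -0.754, 0.05]
contact_force: [0.1, -0.0, -1.0]
opening: 0.048
```

```bash
python3 - <<'E'
from h import *
st()
x,y=600.2+1.3,-24.8
rows([([x/1e3,y/1e3,.10],[np.pi,-np.radians(55),.041],-1),([x/1e3,y/1e3,.065],[np.pi,-np.radians(55),.041],-1),([x/1e3,y/1e3,.0435],[np.pi,-np.radians(55),.041],-1)])
c=cam('side'); save('side11',cv2.resize(c['image'][100:300,180:380],None,fx=3,fy=3))
E
```

```text
t 12.9 p [ 0.5828 -0.0024  0.1866] r [-3.062 -0.754  0.05 ] F [ 0.1 -0.  -1. ] o 0.048 q [-0.31  0.24  2.1   1.27  0.34  0.05]
[[-0.054,0.131,-0.002,-0.155,0.097,0.244,-1],[-0.054,0.131,-0.002,-0.235,0.104,0.328,-1],[-0.054,0.131,-0.002,-0.284,0.108,0.38,-1]]
```

View pics/side11.png

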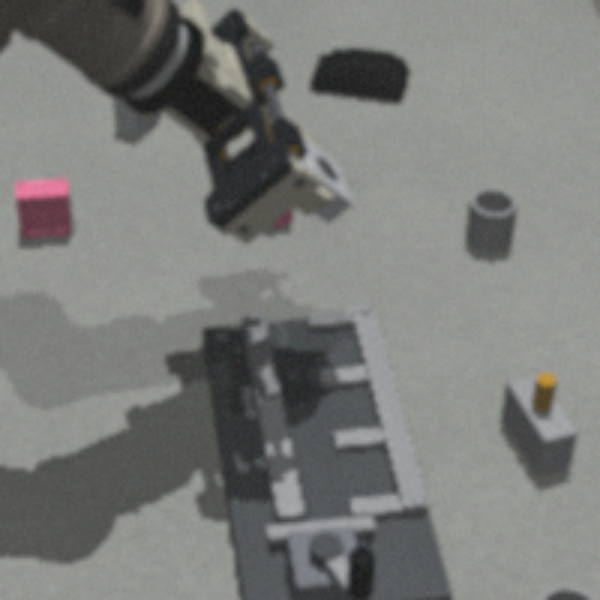

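```bash
python3 - <<'E'
from h import *
rows([([.5504,-.0204,.215],[np.pi,0,.041],-1)])
E
```

```text
[[-0.051,-0.48,0.025,-0.012,0.044,-0.15,-1]]
```

Request:
arm_command(
  motion=[
    [[-0.051,-0.48,0.025,-0.012,0.044,-0.15,-1],[-0.051,-0.48,0.025,-0.012,0.044,-0.15,-1],[-0.051,-0.48,0.025,-0.012,0.044,-0.15,-1],[-0.051,-0.48,0.025,-0.012,0.044,-0.15,-1],[-0.051,-0.48,0.025,-0.012,0.044,-0.15,-1],[-0.051,-0.48,0.025,-0.012,0.044,-0.15,-1],[-0.051,-0.48,0.025,-0.012,0.044,-0.15,-1],[-0.051,-0.48,0.025,-0.012,0.044,-0.15,-1]],
  ],
)

```text
time: 13.75
tool_pos: [0.5535, -0.0219, 0.2159]
tool_rot: [3.137, 0.004, 0.037]
contact_force: [0.4, -0.0, -1.7]
opening: 0.0477
```

```bash
python3 - <<'E'
from h import *
st()
rows([([.5504,-.0204,.215],[np.pi,0,.041],-1)])
rows([([.5504,-.0204,.215],[np.pi,0,1.6],-1)])
E
```

```text
t 13.75 p [ 0.5535 -0.0219  0.2159] r [3.137 0.004 0.037] F [ 0.4 -0.  -1.7] o 0.0477 q [-0.17  0.41  1.46 -0.01  1.28  1.36]
[[0.003,0.003,-0.003,-0.01,-0.005,0.003,-1]]
[[0.0,0.005,-0.995,-0.01,-0.005,0.003,-1]]
```

Request:
arm_command(
  motion=[
    [[0,0,-0.7,0,0,0,-1],[0,0,-0.7,0,0,0,-1],[0,0,-0.7,0,0,0,-1],[0,0,-0.7,0,0,0,-1],[0,0,-0.7,0,0,0,-1],[0,0,-0.7,0,0,0,-1],[0,0,-0.7,0,0,0,-1],[0,0,-0.7,0,0,0,-1]],
  ],
)

```text
time: 14.55
tool_pos: [0.551, -0.0225, 0.2159]
tool_rot: [3.141, 0.002, 1.141]
contact_force: [0.9, 0.5, -0.7]
opening: 0.0478
```

Request:
arm_command(
  motion=[
    [[0,0,-0.7,0,0,0,-1],[0,0,-0.7,0,0,0,-1],[0,0,-0.7,0,0,0,-1],[0,0,-0.7,0,0,0,-1],[0,0,-0.7,0,0,0,-1],[0,0,-0.7,0,0,0,-1],[0,0,-0.7,0,0,0,-1],[0,0,-0.7,0,0,0,-1]],
  ],
)

```text
time: 15.35
tool_pos: [0.551, -0.0225, 0.216]
tool_rot: [-3.14, 0.001, 2.24]
contact_force: [-0.3, -0.1, 0.2]
opening: 0.0478
```

Request:
arm_command(
  motion=[
    [[0,0,-0.595,0,0,0,-1],[0,0,-0.595,0,0,0,-1],[0,0,-0.595,0,0,0,-1],[0,0,-0.595,0,0,0,-1],[0,0,-0.595,0,0,0,-1],[0,0,-0.595,0,0,0,-1],[0,0,-0.595,0,0,0,-1],[0,0,-0.595,0,0,0,-1]],
  ],
)

```text
time: 16.15
tool_pos: [0.5511, -0.0225, 0.216]
tool_rot: [-3.14, -0.001, -3.113]
contact_force: [0.1, 0.1, 0.1]
opening: 0.0479
```

```bash
python3 - <<'E'
from h import *
st()
rows([([.60,-.0248,.15],[np.pi,-np.radians(50),.041+np.pi],-1)])
E
```

```text
t 16.15 p [ 0.5511 -0.0225  0.216 ] r [-3.140e+00 -1.000e-03 -3.113e+00] F [0.1 0.1 0.1] o 0.0479 q [-0.18  0.4   1.47 -0.    1.28 -1.78]
[[0.003,0.555,-0.008,-0.163,-0.012,0.22,-1]]
```

Request:
arm_command(
  motion=[
    [[0,0.555,-0.008,-0.1,-0.01,0.2,-1],[0,0.555,-0.008,-0.1,-0.01,0.2,-1],[0,0.555,-0.008,-0.1,-0.01,0.2,-1],[0,0.555,-0.008,-0.1,-0.01,0.2,-1],[0,0.555,-0.008,-0.1,-0.01,0.2,-1],[0,0.555,-0.008,-0.1,-0.01,0.2,-1],[0,0.555,-0.008,-0.1,-0.01,0.2,-1],[0,0.555,-0.008,-0.1,-0.01,0.2,-1]],
  ],
)

```text
time: 16.95
tool_pos: [0.582, -0.0248, 0.1544]
tool_rot: [3.136, -0.872, -3.098]
contact_force: [-0.2, -0.0, -1.9]
opening: 0.0479
```

```bash
python3 - <<'E'
from h import *
st()
c=cam('side'); save('side12',cv2.resize(c['image'][100:300,180:380],None,fx=3,fy=3))
E
```

```text
t 16.95 p [ 0.582  -0.0248  0.1544] r [ 3.136 -0.872 -3.098] F [-0.2 -0.  -1.9] o 0.0479 q [-0.11  1.1   0.6  -0.15  2.31 -1.77]
```

View pics/side12.png

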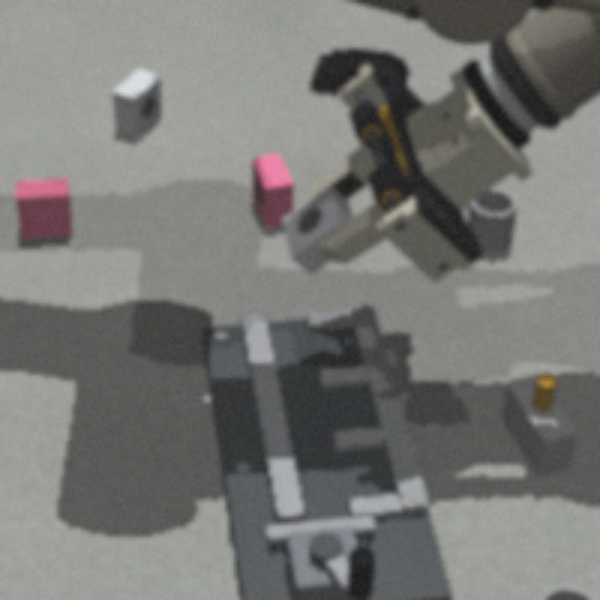

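```bash
python3 - <<'E'
from h import *
t=[np.pi,-np.radians(50),.041+np.pi]
rows([([.579,-.0255,z],t,-1) for z in(.12,.09,.07,.055,.0445)])
E
```

```text
[[0.002,0.002,0.001,-0.087,-0.002,0.087,-1],[0.002,0.002,0.001,-0.163,-0.002,0.152,-1],[0.002,0.002,0.001,-0.214,-0.002,0.195,-1],[0.002,0.002,0.001,-0.252,-0.003,0.227,-1],[0.002,0.002,0.001,-0.279,-0.003,0.25,-1]]
```

Request:
arm_command(
  motion=[
    [[0,0,0,-0.087,-0.002,0.087,-1],[0,0,0,-0.163,-0.002,0.152,-1],[0,0,0,-0.214,-0.002,0.195,-1],[0,0,0,-0.252,-0.003,0.227,-1],[0,0,0,-0.279,-0.003,0.25,-1],[0,0,0,-0.279,-0.003,0.25,-1],[0,0,0,-0.279,-0.003,0.25,-1]],
  ],
)

```text
time: 17.7
tool_pos: [0.5787, -0.0255, 0.0447]
tool_rot: [3.135, -0.872, -3.097]
contact_force: [0.1, -0.1, -0.8]
opening: 0.0479
```

```bash
python3 - <<'E'
from h import *
st()
c=cam('side'); save('side13',cv2.resize(c['image'][150:290,220:360],None,fx=4,fy=4))
c=cam('top'); save('top13',cv2.resize(c['image'][150:270,240:420],None,fx=4,fy=4))
E
```

```text
t 17.7 p [ 0.5787 -0.0255  0.0447] r [ 3.135 -0.872 -3.097] F [ 0.1 -0.1 -0.8] o 0.0479 q [-0.11  1.2   0.68 -0.13  2.13 -1.74]
```

View pics/side13.png

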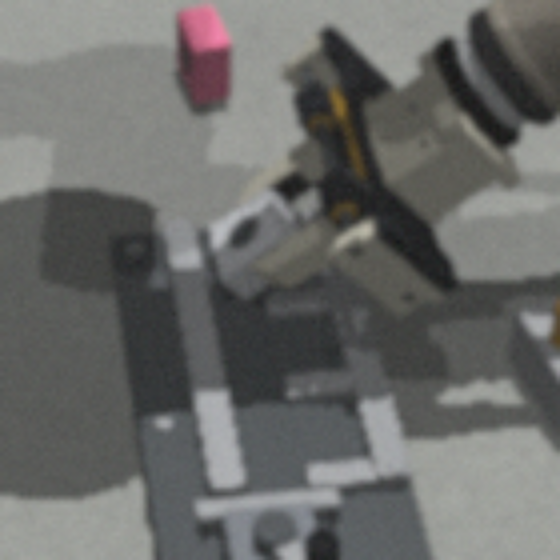

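View pics/top13.png

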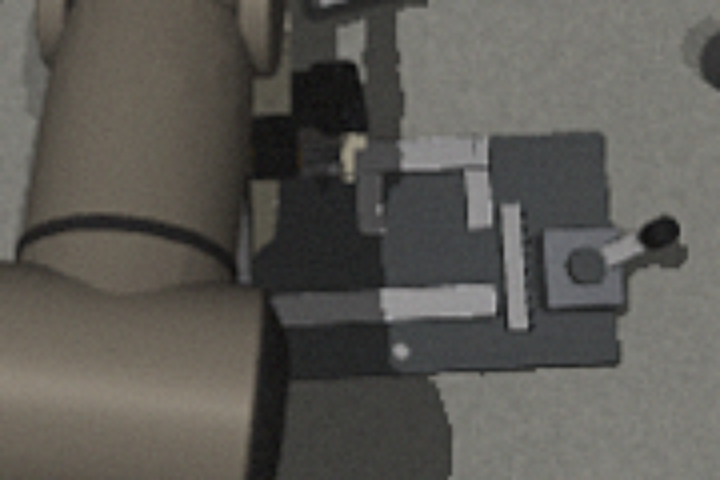

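Request:
arm_command(
  motion=[
    [[0,0,0,-0.004,0,0.003,-1],[0,0,0,-0.004,0,0.003,-1],[0,0,0,-0.004,0,0.003,-1]],
  ],
)

```text
time: 18.1
tool_pos: [0.5787, -0.0254, 0.0433]
tool_rot: [3.135, -0.872, -3.097]
contact_force: [2.3, 0.3, 6.0]
opening: 0.0477
```

```bash
python3 - <<'E'
from h import *
st()
E
```

```text
t 18.1 p [ 0.5787 -0.0254  0.0433] r [ 3.135 -0.872 -3.097] F [2.3 0.3 6. ] o 0.0477 q [-0.11  1.2   0.68 -0.13  2.12 -1.74]
```

Contact with the floor, 6 N. Release.

Request:
arm_command(
  motion=[
    [[0,0,0,0,0,0,0.25],[0,0,0,0,0,0,0.25],[0,0,0,0,0,0,0.25],[0,0,0,0,0,0,0.25],[0,0,0,0,0,0,0.25],[0,0,0,0,0,0,0.25]],
  ],
)

```text
time: 18.7
tool_pos: [0.5783, -0.0254, 0.0422]
tool_rot: [3.134, -0.874, -3.097]
contact_force: [0.6, 0.6, -1.0]
opening: 0.0575
```

```bash
python3 - <<'E'
from h import *
st()
c=cam('side'); save('side14',cv2.resize(c['image'][150:290,220:360],None,fx=4,fy=4))
E
```

```text
t 18.7 p [ 0.5783 -0.0254  0.0422] r [ 3.134 -0.874 -3.097] F [ 0.6  0.6 -1. ] o 0.0575 q [-0.11  1.2   0.68 -0.13  2.12 -1.74]
```

View pics/side14.png

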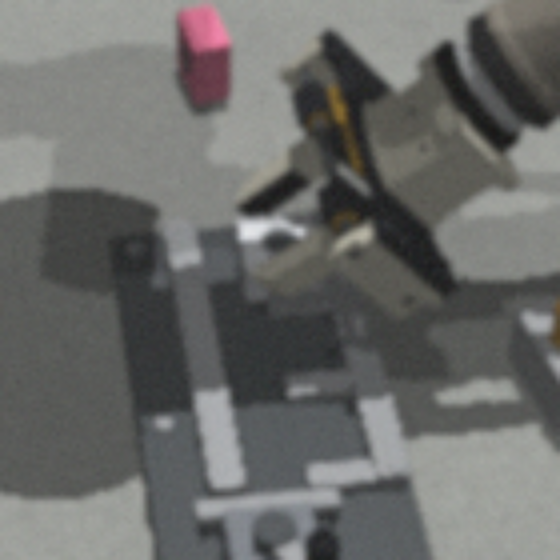

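Request:
arm_command(
  motion=[
    [[0,0,0,0.05,0,-0.043,0.25],[0,0,0,0.12,0,-0.1,0.25],[0,0,0,0.2,0,-0.17,0.25],[0,0,0,0.306,0,-0.257,0.25],[0,0,0,0.4,0,-0.33,0.25],[0,0,0,0.4,0,-0.33,0.25]],
  ],
)

```text
time: 19.35
tool_pos: [0.5783, -0.0263, 0.2051]
tool_rot: [3.137, -0.862, -3.1]
contact_force: [0.7, -0.5, 1.5]
opening: 0.0574
```

```bash
python3 - <<'E'
from h import *
st()
rows([([.53,.04,.22],[np.pi,0,np.pi-.2],.25)])
E
```

```text
t 19.35 p [ 0.5783 -0.0263  0.2051] r [ 3.137 -0.862 -3.1  ] F [ 0.7 -0.5  1.5] o 0.0574 q [-0.11  1.05  0.56 -0.17  2.38 -1.79]
[[-0.064,-0.547,0.143,0.136,0.227,0.084,0.25]]
```

Request:
arm_command(
  motion=[
    [[-0.064,-0.547,0.143,0.136,0.227,0.084,0.43],[-0.064,-0.547,0.143,0.136,0.227,0.084,0.43],[-0.064,-0.547,0.143,0.136,0.227,0.084,0.43],[-0.064,-0.547,0.143,0.136,0.227,0.084,0.43],[-0.064,-0.547,0.143,0.136,0.227,0.084,0.43],[-0.064,-0.547,0.143,0.136,0.227,0.084,0.43],[-0.064,-0.547,0.143,0.136,0.227,0.084,0.43],[-0.064,-0.547,0.143,0.136,0.227,0.084,0.43]],
  ],
)

```text
time: 20.15
tool_pos: [0.5279, 0.0402, 0.2149]
tool_rot: [-3.141, -0.009, 2.942]
contact_force: [1.4, -0.0, 0.3]
opening: 0.0655
```

```bash
python3 - <<'E'
from h import *
st()
for n in('top','side'):
    c=cam(n); covers(c); np.savez('pics/%s15.npz'%n,**c); save(n+'15',c['image'])
E
```

```text
t 20.15 p [0.5279 0.0402 0.2149] r [-3.141 -0.009  2.942] F [ 1.4 -0.   0.3] o 0.0655 q [-0.07  0.36  1.52  0.    1.26 -1.44]
[225.6 136.4] 34 [771.9 139.5] [27.2 40. ] 42.3 z 0.045
[143.3 264.5] 179 [446.8 349.9] [47.1 24.4] 54.4 z 0.0474
[225.2 127.8] 84 [445.8 346.7] [48.6 27. ] 58.0 z 0.0469
```

View pics/top15.png

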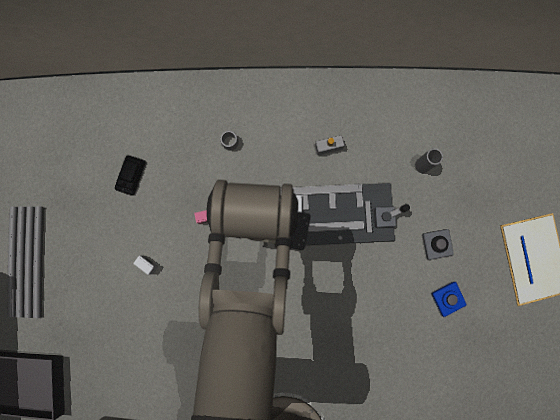

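View pics/side15.png

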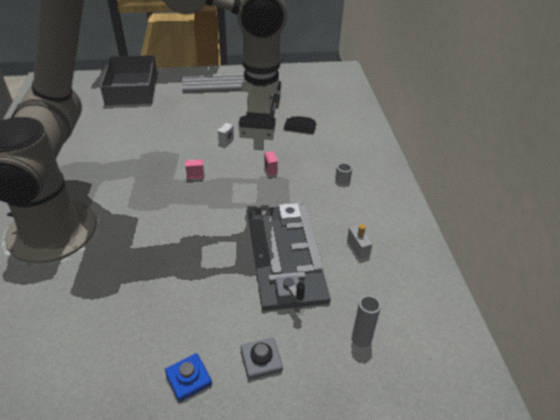

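```bash
python3 - <<'E'
from h import *
rows([([.46,.29,.2],[np.pi,0,2.53],.43)])
E
```

```text
[[-0.002,-0.006,0.263,0.391,0.771,0.05,0.43]]
```

Request:
arm_command(
  motion=[
    [[0,0,0.263,0.391,0.771,0.05,0.43],[0,0,0.263,0.391,0.771,0.05,0.43],[0,0,0.263,0.391,0.771,0.05,0.43],[0,0,0.263,0.391,0.771,0.05,0.43],[0,0,0.263,0.391,0.771,0.05,0.43],[0,0,0.263,0.391,0.771,0.05,0.43],[0,0,0.263,0.391,0.771,0.05,0.43],[0,0,0.263,0.391,0.771,0.05,0.43]],
  ],
)

```text
time: 21.05
tool_pos: [0.4601, 0.2901, 0.1989]
tool_rot: [-3.136, -0.01, 2.53]
contact_force: [0.9, 0.1, 0.8]
opening: 0.066
```

```bash
python3 - <<'E'
from h import *
st()
c=cam('side');covers(c,ylim=(-.1,.5)); c=cam('top');covers(c); np.savez('pics/top16.npz',**c); save('c16',cv2.resize(c['image'][170:260,260:420],None,fx=5,fy=5,interpolation=2))
rows([([.4465,.3492,.10],[np.pi,0,2.53],.43),([.4465,.3492,.021],[np.pi,0,2.53],.43)])
E
```

```text
t 21.05 p [0.4601 0.2901 0.1989] r [-3.136 -0.01   2.53 ] F [0.9 0.1 0.8] o 0.066 q [ 0.42  0.41  1.51  0.01  1.24 -0.54]
[224.9 127.7] 78 [444.7 347.4] [48.6 24.3] 58.1 z 0.0468
[290.4 210.4] 239 [601.8 -30.5] [63.8 48.8] 2.1 z 0.0444
[267.  220.5] 185 [535.6 -60.4] [ 18.3 109.8] 2.3 z 0.0316
[226.3 137.6] 40 [769.1 139. ] [33.2 40.5] 61.6 z 0.045
[[-0.003,-0.006,-0.001,0.15,0.139,0.331,0.43],[-0.003,-0.006,-0.001,0.148,0.14,0.595,0.43]]
```

View pics/c16.png

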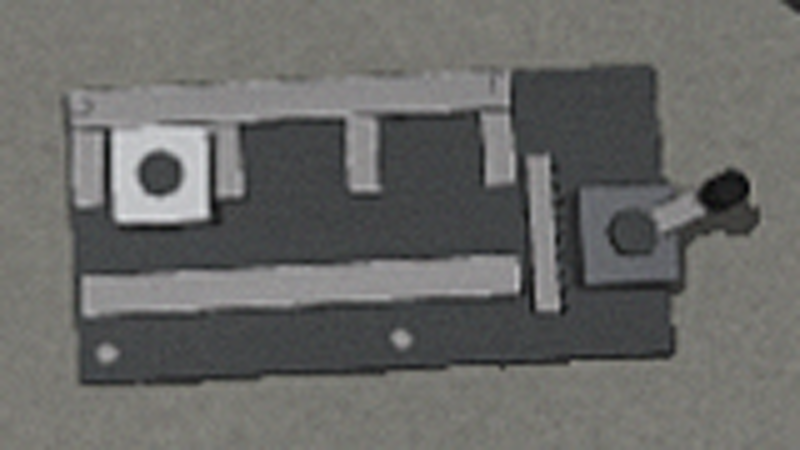

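Request:
arm_command(
  motion=[
    [[0,0,0,0.15,0.139,0.1,0.43],[0,0,0,0.15,0.139,0.2,0.43],[0,0,0,0.15,0.139,0.32,0.43],[0,0,0,0.15,0.139,0.45,0.43],[0,0,0,0.15,0.139,0.55,0.43],[0,0,0,0.15,0.139,0.595,0.43],[0,0,0,0.15,0.139,0.595,0.43],[0,0,0,0.15,0.139,0.595,0.43]],
  ],
)

```text
time: 21.95
tool_pos: [0.4463, 0.3502, 0.0224]
tool_rot: [-3.139, -0.009, 2.528]
contact_force: [0.4, 0.1, -0.3]
opening: 0.0659
```

```bash
python3 - <<'E'
from h import *
st()
c=cam('side'); save('side17',cv2.resize(c['image'][50:190,150:320],None,fx=4,fy=4))
E
```

```text
t 21.95 p [0.4463 0.3502 0.0224] r [-3.139 -0.009  2.528] F [ 0.4  0.1 -0.3] o 0.0659 q [ 0.53  0.65  1.63  0.01  0.86 -0.44]
```

View pics/side17.png

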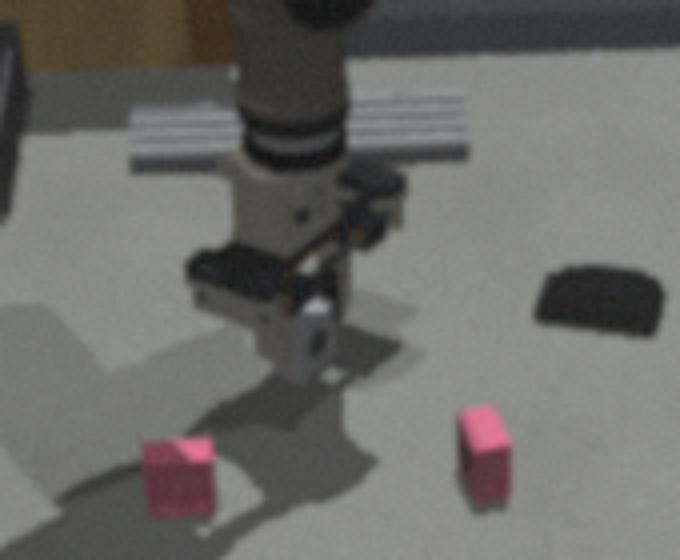

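Request:
arm_command(
  motion=[
    [[0,0,0,0,0,0,-1],[0,0,0,0,0,0,-1],[0,0,0,0,0,0,-1],[0,0,0,0,0,0,-1]],
  ],
  grip_force=10,
)

```text
time: 22.4
tool_pos: [0.4455, 0.3506, 0.0222]
tool_rot: [-3.138, -0.009, 2.529]
contact_force: [-1.0, -0.9, 5.6]
opening: 0.0481
```

Request:
arm_command(
  motion=[
    [[0,0,0,0,0,0,-1],[0,0,0,0,0,0,-1],[0,0,0,0,0,-0.1,-1],[0,0,0,0,0,-0.25,-1],[0,0,0,0,0,-0.4,-1],[0,0,0,0,0,-0.6,-1],[0,0,0,0,0,-0.6,-1],[0,0,0,0,0,-0.6,-1]],
  ],
  grip_force=35,
)

```text
time: 23.2
tool_pos: [0.4476, 0.3505, 0.2031]
tool_rot: [-3.141, -0.008, 2.529]
contact_force: [-0.4, 0.7, -2.0]
opening: 0.0479
```

```bash
python3 - <<'E'
from h import *
st()
c=cam('side'); save('side18',cv2.resize(c['image'][20:190,150:320],None,fx=3,fy=3))
rows([([.47,.10,.22],[np.pi,0,1.6],-1)])
E
```

```text
t 23.2 p [0.4476 0.3505 0.2031] r [-3.141 -0.008  2.529] F [-0.4  0.7 -2. ] o 0.0479 q [ 0.53  0.44  1.44  0.01  1.27 -0.43]
[[-0.006,-0.004,0.591,-0.542,-0.637,-0.066,-1]]
```

View pics/side18.png

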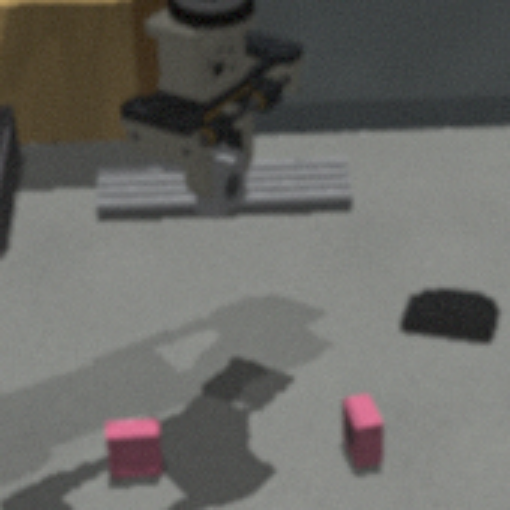

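Request:
arm_command(
  motion=[
    [[0,0,0.591,-0.542,-0.637,-0.066,-1],[0,0,0.591,-0.542,-0.637,-0.066,-1],[0,0,0.591,-0.542,-0.637,-0.066,-1],[0,0,0.591,-0.542,-0.637,-0.066,-1],[0,0,0.591,-0.542,-0.637,-0.066,-1],[0,0,0.591,-0.542,-0.637,-0.066,-1],[0,0,0.591,-0.542,-0.637,-0.066,-1],[0,0,0.591,-0.542,-0.637,-0.066,-1]],
  ],
)

```text
time: 24.05
tool_pos: [0.4694, 0.1004, 0.2186]
tool_rot: [-3.128, -0.002, 1.603]
contact_force: [-0.4, 0.3, -0.6]
opening: 0.0479
```

```bash
python3 - <<'E'
from h import *
st()
rows([([.53,-.15,.22],[np.pi,0,.55],-1)])
E
```

```text
t 24.05 p [0.4694 0.1004 0.2186] r [-3.128e+00 -2.000e-03  1.603e+00] F [-0.4  0.3 -0.6] o 0.0479 q [0.05 0.27 1.64 0.   1.24 0.02]
[[-0.009,0.003,0.671,-0.841,0.175,-0.009,-1]]
```

Request:
arm_command(
  motion=[
    [[-0.008,0.003,0.671,-0.841,0.175,-0.009,-1],[-0.008,0.003,0.671,-0.841,0.175,-0.009,-1],[-0.008,0.003,0.671,-0.841,0.175,-0.009,-1],[-0.008,0.003,0.671,-0.841,0.175,-0.009,-1],[-0.008,0.003,0.671,-0.841,0.175,-0.009,-1],[-0.008,0.003,0.671,-0.841,0.175,-0.009,-1],[-0.008,0.003,0.671,-0.841,0.175,-0.009,-1],[-0.008,0.003,0.671,-0.841,0.175,-0.009,-1]],
  ],
)

```text
time: 24.85
tool_pos: [0.5303, -0.1495, 0.2206]
tool_rot: [-3.141, -0.001, 0.549]
contact_force: [-0.0, 0.1, -0.2]
opening: 0.0479
```

```bash
python3 - <<'E'
from h import *
st()
rows([([.53,-.15,.22],[np.pi,0,.041],-1)])
rows([([.575,-.164,.16],[np.pi,np.radians(50),.041],-1)])
E
```

```text
t 24.85 p [ 0.5303 -0.1495  0.2206] r [-3.141e+00 -1.000e-03  5.490e-01] F [-0.   0.1 -0.2] o 0.0479 q [-0.41  0.39  1.46  0.    1.29  0.61]
[[-0.001,0.0,0.324,-0.002,0.001,0.002,-1]]
[[0.14,-0.544,0.303,0.102,0.119,0.202,-1]]
```

Request:
arm_command(
  motion=[
    [[0.14,-0.544,0.303,0.102,0.119,0.202,-1],[0.14,-0.544,0.303,0.102,0.119,0.202,-1],[0.14,-0.544,0.303,0.102,0.119,0.202,-1],[0.14,-0.544,0.303,0.102,0.119,0.202,-1],[0.14,-0.544,0.303,0.102,0.119,0.202,-1],[0.14,-0.544,0.303,0.102,0.119,0.202,-1],[0.14,-0.544,0.303,0.102,0.119,0.202,-1],[0.14,-0.544,0.303,0.102,0.119,0.202,-1]],
  ],
)

```text
time: 25.65
tool_pos: [0.5752, -0.1635, 0.1555]
tool_rot: [-3.134, 0.88, 0.05]
contact_force: [-0.7, 0.6, -2.6]
opening: 0.0479
```

```bash
python3 - <<'E'
from h import *
st()
t=[np.pi,np.radians(50),.041]
# cover offset along closed normal at grasp: cover(446.4,349.5) - tcp(445.5,350.6)
n=np.array([np.cos(-.61),np.sin(-.61)]); print('off',n@np.array([.9,-1.1]))
rows([([.5845,-.1645,z],t,-1) for z in(.12,.09,.07,.055,.045)])
c=cam('side'); save('side19',cv2.resize(c['image'][100:300,200:400],None,fx=3,fy=3))
E
```

```text
t 25.65 p [ 0.5752 -0.1635  0.1555] r [-3.134  0.88   0.05 ] F [-0.7  0.6 -2.6] o 0.0479 q [-0.28  1.13  0.54 -0.33  2.3   1.13]
off 1.367837422171461
[[0.0,0.004,0.004,0.111,0.005,0.052,-1],[0.0,0.004,0.004,0.188,0.006,0.115,-1],[0.0,0.004,0.004,0.239,0.006,0.158,-1],[0.0,0.004,0.004,0.278,0.006,0.19,-1],[0.0,0.004,0.004,0.303,0.007,0.211,-1]]
```

View pics/side19.png

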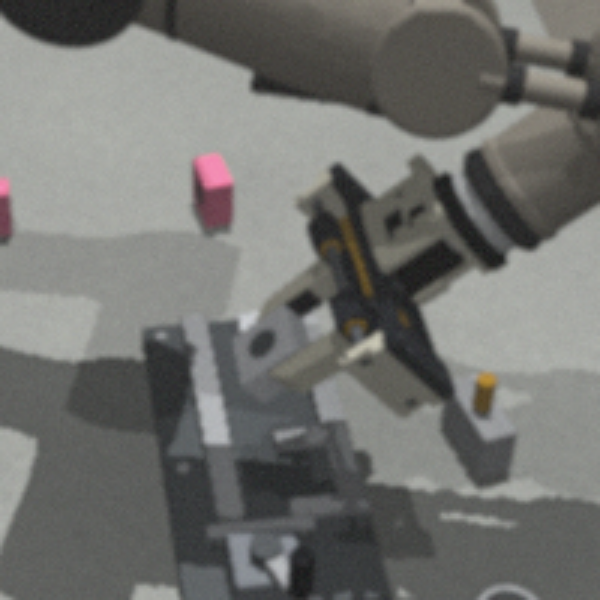

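Request:
arm_command(
  motion=[
    [[0,0.004,0.004,0.111,0.005,0.052,-1],[0,0.004,0.004,0.188,0.006,0.115,-1],[0,0.004,0.004,0.239,0.006,0.158,-1],[0,0.004,0.004,0.278,0.006,0.19,-1],[0,0.004,0.004,0.303,0.007,0.211,-1],[0,0.004,0.004,0.303,0.007,0.211,-1],[0,0.004,0.004,0.303,0.007,0.211,-1]],
  ],
)

```text
time: 26.4
tool_pos: [0.5857, -0.1671, 0.0522]
tool_rot: [3.131, 0.863, 0.026]
contact_force: [0.0, -0.3, -1.1]
opening: 0.0478
```

```bash
python3 - <<'E'
from h import *
st()
c=cam('side'); save('side20',cv2.resize(c['image'][150:290,220:380],None,fx=4,fy=4))
c=cam('top'); save('top20',cv2.resize(c['image'][100:260,240:420],None,fx=4,fy=4)[:600])
E
```

```text
t 26.4 p [ 0.5857 -0.1671  0.0522] r [3.131 0.863 0.026] F [ 0.  -0.3 -1.1] o 0.0478 q [-0.28  1.24  0.55 -0.29  2.17  1.2 ]
```

View pics/side20.png

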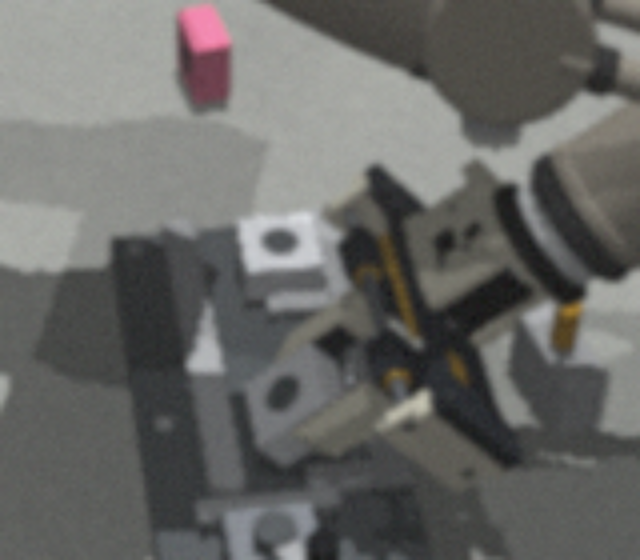

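View pics/top20.png

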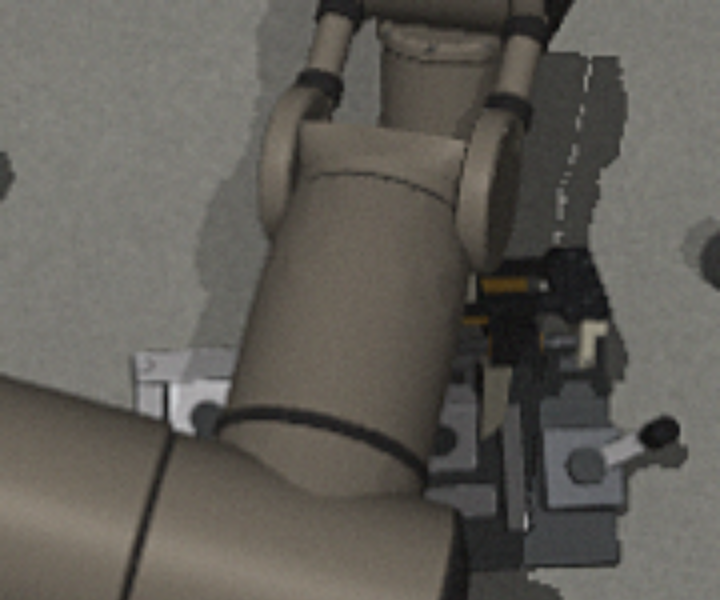

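```bash
python3 - <<'E'
from h import *
st()
t=[np.pi,np.radians(50),.041]
rows([([.585,-.1652,.0445],t,-1)])
E
```

```text
t 26.5 p [ 0.5859 -0.1672  0.0525] r [3.13  0.862 0.026] F [-0.4 -0.4 -1.2] o 0.0478 q [-0.28  1.24  0.55 -0.29  2.17  1.2 ]
[[0.0,-0.007,-0.006,0.018,-0.007,0.019,-1]]
```

Request:
arm_command(
  motion=[
    [[0,-0.007,-0.006,0.009,-0.007,0.01,-1],[0,-0.007,-0.006,0.018,-0.007,0.019,-1],[0,-0.007,-0.006,0.018,-0.007,0.019,-1],[0,-0.007,-0.006,0.018,-0.007,0.019,-1]],
  ],
)

```text
time: 26.9
tool_pos: [0.5846, -0.1648, 0.044]
tool_rot: [-3.141, 0.875, 0.041]
contact_force: [1.7, 1.5, 5.8]
opening: 0.0476
```

```bash
python3 - <<'E'
from h import *
st()
t=[np.pi,np.radians(50),.041]
rows([([.585,-.1652,.0445],t,-1)])
E
```

```text
t 26.9 p [ 0.5846 -0.1648  0.044 ] r [-3.141  0.875  0.041] F [1.7 1.5 5.8] o 0.0476 q [-0.28  1.25  0.55 -0.29  2.17  1.2 ]
[[0.0,0.002,0.0,0.0,0.001,-0.002,-1]]
```

Touching the floor with about 6 N and well aligned; release.

Request:
arm_command(
  motion=[
    [[0,0,0,0,0,0,0.25],[0,0,0,0,0,0,0.25],[0,0,0,0,0,0,0.25],[0,0,0,0,0,0,0.25],[0,0,0,0,0,0,0.25],[0,0,0,0,0,0,0.25]],
  ],
)

```text
time: 27.5
tool_pos: [0.5844, -0.1651, 0.0433]
tool_rot: [-3.141, 0.876, 0.041]
contact_force: [0.3, 0.1, 0.6]
opening: 0.0574
```

```bash
python3 - <<'E'
from h import *
st()
c=cam('side'); save('side21',cv2.resize(c['image'][150:290,220:380],None,fx=4,fy=4))
E
```

```text
t 27.5 p [ 0.5844 -0.1651  0.0433] r [-3.141  0.876  0.041] F [0.3 0.1 0.6] o 0.0574 q [-0.28  1.25  0.55 -0.29  2.17  1.2 ]
```

View pics/side21.png

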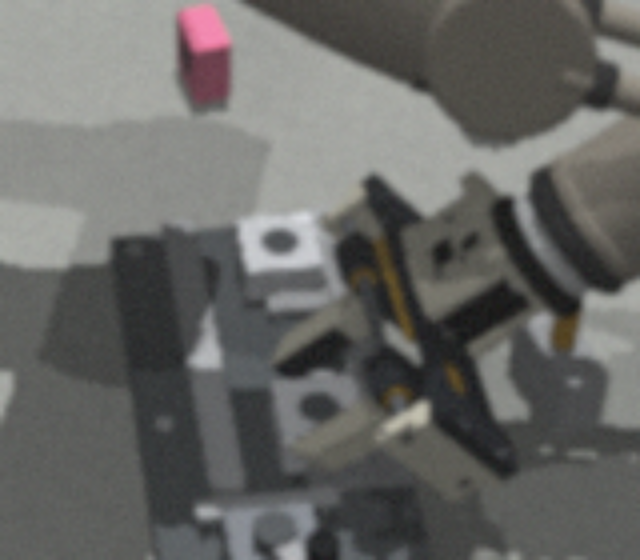

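Request:
arm_command(
  motion=[
    [[0,0,0,-0.05,0,-0.043,0.25],[0,0,0,-0.12,0,-0.1,0.25],[0,0,0,-0.2,0,-0.17,0.25],[0,0,0,-0.306,0,-0.257,0.25],[0,0,0,-0.4,0,-0.33,0.25],[0,0,0,-0.4,0,-0.33,0.25]],
  ],
)

```text
time: 28.15
tool_pos: [0.5847, -0.1653, 0.2064]
tool_rot: [3.136, 0.865, 0.035]
contact_force: [-0.3, -0.6, 0.9]
opening: 0.057
```

```bash
python3 - <<'E'
from h import *
st()
rows([([.46,-.25,.23],[np.pi,0,.5],.0)])
E
```

```text
t 28.15 p [ 0.5847 -0.1653  0.2064] r [3.136 0.865 0.035] F [-0.3 -0.6  0.9] o 0.057 q [-0.28  1.12  0.4  -0.37  2.42  1.08]
[[-0.124,0.541,-0.275,-0.336,0.266,0.274,0.0]]
```

Request:
arm_command(
  motion=[
    [[-0.124,0.541,-0.275,-0.336,0.266,0.274,0],[-0.124,0.541,-0.275,-0.336,0.266,0.274,0],[-0.124,0.541,-0.275,-0.336,0.266,0.274,0],[-0.124,0.541,-0.275,-0.336,0.266,0.274,0],[-0.124,0.541,-0.275,-0.336,0.266,0.274,0],[-0.124,0.541,-0.275,-0.336,0.266,0.274,0],[-0.124,0.541,-0.275,-0.336,0.266,0.274,0],[-0.124,0.541,-0.275,-0.336,0.266,0.274,0]],
  ],
)

```text
time: 28.95
tool_pos: [0.4575, -0.2504, 0.2258]
tool_rot: [-3.136, 0.005, 0.499]
contact_force: [-1.4, 0.1, -0.4]
opening: 0.0457
```

```bash
python3 - <<'E'
from h import *
st()
for n in('top','side'):
    c=cam(n); np.savez('pics/%s22.npz'%n,**c); save(n+'22',cv2.resize(c['image'][170:260,260:420],None,fx=5,fy=5) if n=='top' else cv2.resize(c['image'][150:330,200:400],None,fx=3,fy=3))
E
```

```text
t 28.95 p [ 0.4575 -0.2504  0.2258] r [-3.136  0.005  0.499] F [-1.4  0.1 -0.4] o 0.0457 q [-0.65  0.34  1.53 -0.    1.28  0.43]
```

View pics/top22.png

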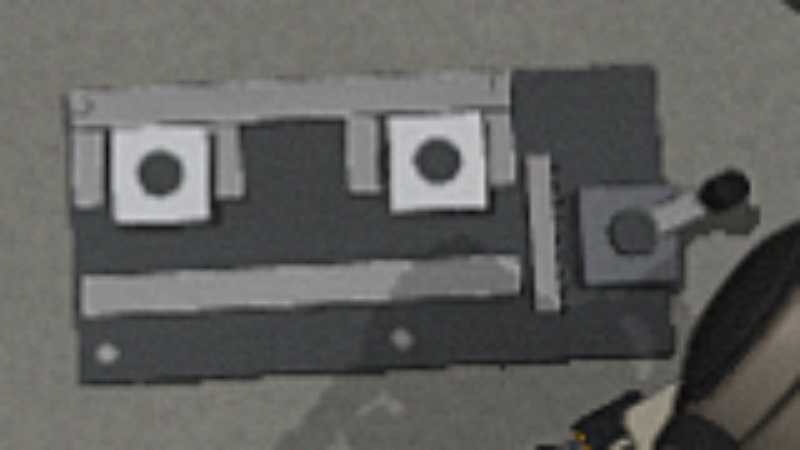

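View pics/side22.png

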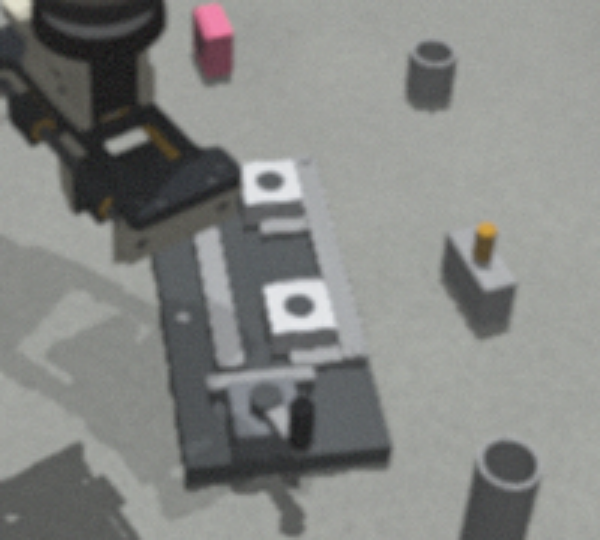

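```bash
python3 - <<'E'
from h import *
c=dict(np.load('pics/top22.npz')); im=c['image'].astype(int);P=pts(c)
m=(P[...,2]>.037)&(P[...,2]<.06)&(P[...,1]<.03)&(P[...,1]>-.22)&(P[...,0]>.54)&(P[...,0]<.65)
n,l,s,ce=cv2.connectedComponentsWithStats(m.astype(np.uint8))
th=np.radians(2.35);b1=np.array([.6031,-.0943])
for k in range(1,n):
    if s[k,4]<100: continue
    r,X=blob(c,l==k,.046); d=np.array(r[0])/1000-b1; 
    print(s[k,4],np.round(r[0],1),np.round(r[1],1),round(r[2],1),'nest',(1000*np.array([d@[np.cos(th),np.sin(th)],d@[-np.sin(th),np.cos(th)]])).round(1))
    q=P[l==k]; A=np.c_[q[:,:2]-q[:,:2].mean(0),np.ones(len(q))]; print('tilt',np.linalg.lstsq(A,q[:,2],rcond=None)[0].round(4))
print('knob',onplane(c,723/5+260-.4,189/5+170-.4,.1))
st()
rows([([.5799,-.2996,.226],[np.pi,0,1.6],-.2)])
E
```

```text
378 [ 602.8 -163. ] [48.2 48.1] 89.6 nest [ -3.1 -68.6]
tilt [0.0244 0.0018 0.0457]
368 [596.2 -27.1] [47.5 47.9] 89.6 nest [-4.1 67.4]
tilt [0.008  0.0063 0.0458]
knob [ 0.58115072 -0.2967525   0.1       ]
t 29.05 p [ 0.4585 -0.2504  0.2248] r [-3.133  0.009  0.497] F [-0.5  0.7  0.3] o 0.0458 q [-0.64  0.35  1.52 -0.01  1.28  0.43]
[[-0.008,0.002,-0.702,0.277,0.337,-0.009,-0.2]]
```

Request:
arm_command(
  motion=[
    [[0,0,-0.702,0.277,0.337,0,0],[0,0,-0.702,0.277,0.337,0,0],[0,0,-0.702,0.277,0.337,0,0],[0,0,-0.702,0.277,0.337,0,0],[0,0,-0.702,0.277,0.337,0,0],[0,0,-0.702,0.277,0.337,0,0],[0,0,-0.702,0.277,0.337,0,0],[0,0,-0.702,0.277,0.337,0,0]],
  ],
)

```text
time: 29.85
tool_pos: [0.5815, -0.2981, 0.2208]
tool_rot: [-3.126, -0.005, 1.607]
contact_force: [0.2, -0.2, -0.1]
opening: 0.0461
```

```bash
python3 - <<'E'
from h import *
st()
rows([([.5802,-.299,.12],[np.pi,0,1.6],-.1),([.5802,-.299,.069],[np.pi,0,1.6],-.1)])
E
```

```text
t 29.85 p [ 0.5815 -0.2981  0.2208] r [-3.126 -0.005  1.607] F [ 0.2 -0.2 -0.1] o 0.0461 q [-0.59  0.6   1.12 -0.01  1.44 -0.62]
[[-0.01,-0.003,0.005,-0.004,0.001,0.336,-0.1],[-0.01,-0.003,0.005,-0.005,0.003,0.506,-0.1]]
```

Request:
arm_command(
  motion=[
    [[-0.01,0,0.005,-0.004,0.001,0.16,0],[-0.01,0,0.005,-0.004,0.001,0.32,0],[-0.01,0,0.005,-0.004,0.001,0.42,0],[-0.01,0,0.005,-0.004,0.001,0.506,0],[-0.01,0,0.005,-0.004,0.001,0.506,0],[-0.01,0,0.005,-0.004,0.001,0.506,-1],[-0.01,0,0.005,-0.004,0.001,0.506,-1],[-0.01,0,0.005,-0.004,0.001,0.506,-1]],
  ],
  grip_force=12,
)

```text
time: 30.65
tool_pos: [0.5804, -0.2999, 0.0721]
tool_rot: [3.135, -0.002, 1.595]
contact_force: [-0.3, -0.6, 0.7]
opening: 0.0265
```

Request:
arm_command(
  motion=[
    [[0,0,0,0,0,0,-1],[0,0,0,0,0,0,-1],[0,0,0,0,0,0,-1]],
  ],
)

```text
time: 30.95
tool_pos: [0.5802, -0.3, 0.0717]
tool_rot: [3.134, -0.003, 1.595]
contact_force: [1.5, -0.6, 4.6]
opening: 0.0178
```

```bash
python3 - <<'E'
from h import *
st()
s=robot.observe();p=s['tool_pos']; c0=np.array([.563,-.2597]); d=p[:2]-c0; print(np.hypot(*d),np.degrees(np.arctan2(d[1],d[0])))
a0=np.degrees(np.arctan2(d[1],d[0]))
arc(.563,-.2597,.045,a0-np.arange(1,9)*15,.069,1.6)
E
```

```text
t 30.95 p [ 0.5802 -0.3     0.0717] r [ 3.134e+00 -3.000e-03  1.595e+00] F [ 1.5 -0.6  4.6] o 0.0178 q [-0.6   0.71  1.33  0.01  1.09 -0.62]
0.043846188783201456 -66.85868480021078
[[0.005,-0.002,-0.003,-0.013,-0.037,0.009,-1],[0.005,-0.002,-0.003,-0.013,-0.076,0.008,-1],[0.005,-0.002,-0.003,-0.002,-0.113,0.008,-1],[0.005,-0.002,-0.003,0.018,-0.147,0.008,-1],[0.005,-0.002,-0.003,0.046,-0.174,0.008,-1],[0.005,-0.002,-0.003,0.08,-0.194,0.008,-1],[0.005,-0.002,-0.003,0.118,-0.203,0.008,-1],[0.005,-0.002,-0.003,0.157,-0.203,0.008,-1]]
```

Request:
arm_command(
  motion=[
    [[0,0,0,-0.013,-0.037,0,-1],[0,0,0,-0.013,-0.076,0,-1],[0,0,0,-0.002,-0.113,0,-1],[0,0,0,0.018,-0.147,0,-1],[0,0,0,0.046,-0.174,0,-1],[0,0,0,0.08,-0.194,0,-1],[0,0,0,0.118,-0.203,0,-1],[0,0,0,0.157,-0.203,0,-1]],
  ],
)

```text
time: 31.75
tool_pos: [0.5182, -0.2548, 0.0716]
tool_rot: [3.134, -0.001, 1.594]
contact_force: [5.2, -3.2, 4.4]
opening: 0.0175
```

```bash
python3 - <<'E'
from h import *
st()
arc(.563,-.2597,.045,-186.9-np.arange(1,9)*15,.071,1.6)
E
```

```text
t 31.75 p [ 0.5182 -0.2548  0.0716] r [ 3.134e+00 -1.000e-03  1.594e+00] F [ 5.2 -3.2  4.4] o 0.0175 q [-0.59  0.59  1.58  0.01  0.97 -0.62]
[[0.005,-0.001,-0.004,0.04,0.011,0.002,-1],[0.005,-0.001,-0.004,0.073,0.031,0.002,-1],[0.005,-0.001,-0.004,0.1,0.059,0.003,-1],[0.005,-0.001,-0.004,0.12,0.093,0.003,-1],[0.005,-0.001,-0.004,0.129,0.131,0.003,-1],[0.005,-0.001,-0.004,0.129,0.17,0.003,-1],[0.005,-0.001,-0.004,0.118,0.208,0.004,-1],[0.005,-0.001,-0.004,0.098,0.242,0.004,-1]]
```

Request:
arm_command(
  motion=[
    [[0,0,0,0.04,0.011,0,-1],[0,0,0,0.073,0.031,0,-1],[0,0,0,0.1,0.059,0,-1],[0,0,0,0.12,0.093,0,-1],[0,0,0,0.129,0.131,0,-1],[0,0,0,0.129,0.17,0,-1],[0,0,0,0.118,0.208,0,-1],[0,0,0,0.098,0.242,0,-1]],
  ],
)

```text
time: 32.55
tool_pos: [0.5891, -0.2214, 0.0716]
tool_rot: [3.138, -0.006, 1.595]
contact_force: [-1.4, 2.9, 9.0]
opening: 0.0177
```

```bash
python3 - <<'E'
from h import *
st()
arc(.563,-.2597,.045,53.1-np.arange(1,9)*14,.071,1.6)
c=cam('side'); save('side23',cv2.resize(c['image'][150:330,200:400],None,fx=3,fy=3))
E
```

```text
t 32.55 p [ 0.5891 -0.2214  0.0716] r [ 3.138 -0.006  1.595] F [-1.4  2.9  9. ] o 0.0177 q [-0.48  0.68  1.41  0.01  1.05 -0.51]
[[0.002,-0.004,-0.003,-0.034,0.028,0.002,-1],[0.002,-0.004,-0.003,-0.065,0.047,0.002,-1],[0.002,-0.004,-0.003,-0.1,0.058,0.002,-1],[0.002,-0.004,-0.003,-0.137,0.059,0.001,-1],[0.002,-0.004,-0.003,-0.173,0.052,0.001,-1],[0.002,-0.004,-0.003,-0.206,0.036,0.001,-1],[0.002,-0.004,-0.003,-0.234,0.013,0.001,-1],[0.002,-0.004,-0.003,-0.256,-0.016,0.0,-1]]
```

View pics/side23.png

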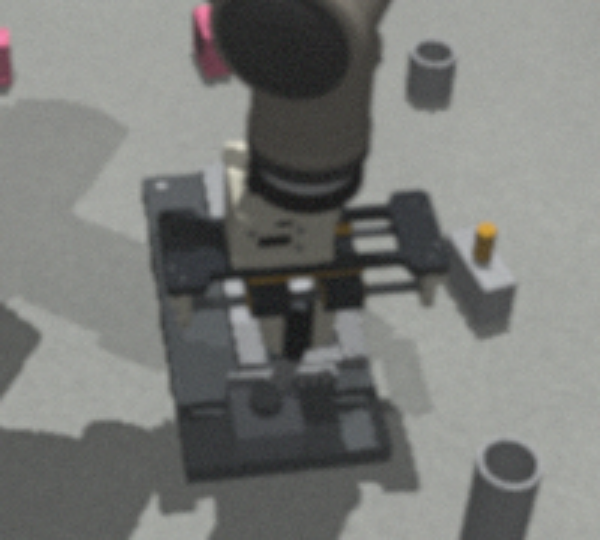

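Request:
arm_command(
  motion=[
    [[0,0,0,-0.034,0.028,0,-1],[0,0,0,-0.065,0.047,0,-1],[0,0,0,-0.1,0.058,0,-1],[0,0,0,-0.137,0.059,0,-1],[0,0,0,-0.173,0.052,0,-1],[0,0,0,-0.206,0.036,0,-1],[0,0,0,-0.234,0.013,0,-1],[0,0,0,-0.256,-0.016,0,-1]],
  ],
)

```text
time: 33.4
tool_pos: [0.5855, -0.298, 0.0713]
tool_rot: [3.138, -0.007, 1.595]
contact_force: [-1.5, 10.4, 12.6]
opening: 0.0176
```

```bash
python3 - <<'E'
from h import *
st()
arc(.563,-.2597,.045,-58.9-np.array([7,14,20,26,31,36]),.071,1.6)
E
```

```text
t 33.4 p [ 0.5855 -0.298   0.0713] r [ 3.138 -0.007  1.595] F [-1.5 10.4 12.6] o 0.0176 q [-0.59  0.72  1.32  0.01  1.1  -0.62]
[[0.002,-0.005,-0.003,-0.009,-0.014,0.001,-1],[0.002,-0.005,-0.003,-0.015,-0.031,0.001,-1],[0.002,-0.005,-0.003,-0.018,-0.046,0.001,-1],[0.002,-0.005,-0.003,-0.02,-0.062,0.001,-1],[0.002,-0.005,-0.003,-0.02,-0.075,0.001,-1],[0.002,-0.005,-0.003,-0.02,-0.088,0.001,-1]]
```

Request:
arm_command(
  motion=[
    [[0,0,0,-0.006,-0.014,-0.004,-1],[0,0,0,-0.011,-0.031,-0.006,-1],[0,0,0,-0.014,-0.046,-0.006,-1],[0,0,0,-0.016,-0.062,-0.006,-1]],
  ],
)

```text
time: 33.8
tool_pos: [0.5673, -0.3034, 0.0717]
tool_rot: [3.138, -0.007, 1.595]
contact_force: [2.2, 6.2, 2.1]
opening: 0.0177
```

```bash
python3 - <<'E'
from h import *
st()
arc(.563,-.2597,.0445,-84.9-np.array([3,6,9,12,15,18]),.072,1.6)
E
```

```text
t 33.8 p [ 0.5673 -0.3034  0.0717] r [ 3.138 -0.007  1.595] F [2.2 6.2 2.1] o 0.0177 q [-0.61  0.7   1.36  0.01  1.08 -0.64]
[[0.002,-0.004,-0.003,-0.002,-0.009,-0.001,-1],[0.002,-0.004,-0.003,-0.002,-0.017,-0.001,-1],[0.002,-0.004,-0.003,-0.002,-0.024,-0.001,-1],[0.002,-0.004,-0.003,-0.001,-0.032,-0.001,-1],[0.002,-0.004,-0.003,0.001,-0.04,-0.001,-1],[0.002,-0.004,-0.003,0.002,-0.047,-0.001,-1]]
```

Request:
arm_command(
  motion=[
    [[0,0,0,-0.002,-0.009,0,-1],[0,0,0,-0.002,-0.017,0,-1],[0,0,0,-0.001,-0.024,0,-1],[0,0,0,-0.001,-0.032,0,-1],[0,0,0,-0.001,-0.032,0,-1]],
  ],
)

```text
time: 34.3
tool_pos: [0.558, -0.3033, 0.0716]
tool_rot: [3.138, -0.008, 1.595]
contact_force: [3.5, 6.9, 3.1]
opening: 0.0174
```

```bash
python3 - <<'E'
from h import *
st()
E
```

```text
t 34.3 p [ 0.558  -0.3033  0.0716] r [ 3.138 -0.008  1.595] F [3.5 6.9 3.1] o 0.0174 q [-0.62  0.69  1.39  0.01  1.07 -0.65]
```

Request:
arm_command(
  motion=[
    [[0,0,0,0.001,-0.008,0,-1],[0,0,0,0.002,-0.015,0,-1],[0,0,0,0.002,-0.015,0,-1]],
  ],
)

```text
time: 34.6
tool_pos: [0.5555, -0.303, 0.0717]
tool_rot: [3.134, -0.006, 1.595]
contact_force: [10.8, 6.2, -2.3]
opening: 0.018
```

```bash
python3 - <<'E'
from h import *
st()
E
```

```text
t 34.6 p [ 0.5555 -0.303   0.0717] r [ 3.134 -0.006  1.595] F [10.8  6.2 -2.3] o 0.018 q [-0.63  0.68  1.4   0.01  1.06 -0.66]
```

Request:
arm_command(
  motion=[
    [[0,0,0,0,0,0,-0.2],[0,0,0,0,0,0,-0.2],[0,0,0,0,0,0,-0.1],[0,0,0,0,0,-0.1,-0.1],[0,0,0,0,0,-0.25,-0.1],[0,0,0,0,0,-0.4,-0.1],[0,0,0,0,0,-0.5,-0.1],[0,0,0,0,0,-0.5,-0.1]],
  ],
)

```text
time: 35.4
tool_pos: [0.5541, -0.3071, 0.2273]
tool_rot: [3.13, 0.002, 1.594]
contact_force: [-0.0, -0.3, 0.5]
opening: 0.0413
```

```bash
python3 - <<'E'
from h import *
st()
rows([([.48,-.40,.2],[np.pi,0,1.6],-1)])
E
```

```text
t 35.4 p [ 0.5541 -0.3071  0.2273] r [3.130e+00 2.000e-03 1.594e+00] F [-0.  -0.3  0.5] o 0.0413 q [-0.63  0.54  1.21  0.01  1.39 -0.65]
[[0.007,0.001,-0.004,-0.304,-0.255,0.089,-1]]
```

Request:
arm_command(
  motion=[
    [[0.007,0,0,-0.304,-0.2,0,-1],[0.007,0,0,-0.304,-0.2,0.04,-1],[0.007,0,0,-0.304,-0.2,0.089,-1],[0.007,0,0,-0.304,-0.2,0.089,-1],[0.007,0,0,-0.304,-0.2,0.089,-1],[0.007,0,0,-0.304,-0.2,0.089,-1]],
  ],
)

```text
time: 36.0
tool_pos: [0.496, -0.3972, 0.1951]
tool_rot: [-3.135, -0.004, 1.596]
contact_force: [0.2, -0.6, -0.7]
opening: 0.0014
```

```bash
python3 - <<'E'
from h import *
st()
c=cam('top'); np.savez('pics/top24.npz',**c); save('top24',cv2.resize(c['image'][150:270,260:480],None,fx=3.6,fy=3.6))
P=pts(c)
m=(P[...,2]>.037)&(P[...,2]<.06)&(P[...,1]<.03)&(P[...,1]>-.22)&(P[...,0]>.54)&(P[...,0]<.66)
n,l,s,ce=cv2.connectedComponentsWithStats(m.astype(np.uint8))
th=np.radians(2.35);b1=np.array([.6031,-.0943])
for k in range(1,n):
    if s[k,4]<100: continue
    r,X=blob(c,l==k,.046); d=np.array(r[0])/1000-b1; 
    print(s[k,4],np.round(r[0],1),np.round(r[1],1),round(r[2],1),'nest',(1000*np.array([d@[np.cos(th),np.sin(th)],d@[-np.sin(th),np.cos(th)]])).round(1))
c0=dict(np.load('pics/top0.npz'));s0=dict(np.load('pics/side0.npz'))
save('btn',np.hstack([cv2.resize(c0['image'][215:320,410:480],(400,600)),cv2.resize(s0['image'][330:400,160:290],(400,600))]))
for cc,u,v in((c0,439,243),(s0,261,347)):
    im=cc['image'].astype(int);P=pts(cc); mm=(P[...,2]>.03)&(P[...,2]<.06)&(np.hypot(P[...,0]-.495,P[...,1]+.4)<.03)
    print(mm.sum(),P[mm].mean(0),np.percentile(P[mm][:,2],[50,90]))
E
```

```text
t 36.0 p [ 0.496  -0.3972  0.1951] r [-3.135 -0.004  1.596] F [ 0.2 -0.6 -0.7] o 0.0014 q [-0.79  0.57  1.23 -0.    1.34 -0.82]
373 [ 605.3 -163. ] [48.1 48.1] 89.6 nest [ -0.6 -68.7]
370 [599.9 -24.7] [47.7 50.5] 89.4 nest [-0.3 69.7]
187 [ 0.49330739 -0.40183269  0.0367883 ] [0.03582437 0.04367431]
306 [ 0.49325389 -0.40801618  0.03624521] [0.03606767 0.04205287]
```

View pics/top24.png

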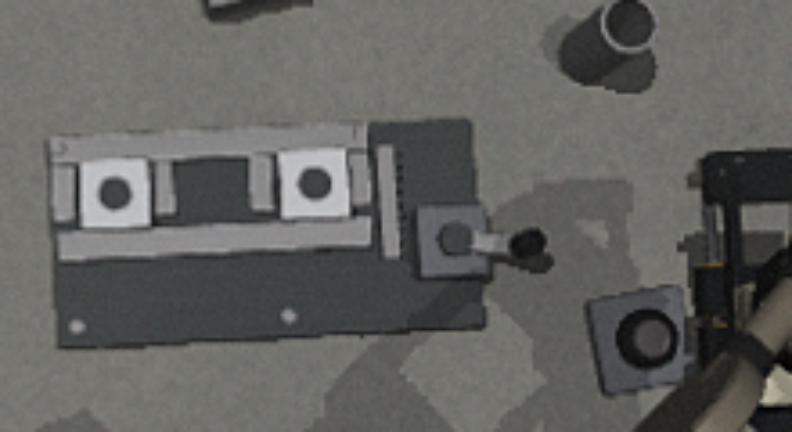

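View pics/btn.png

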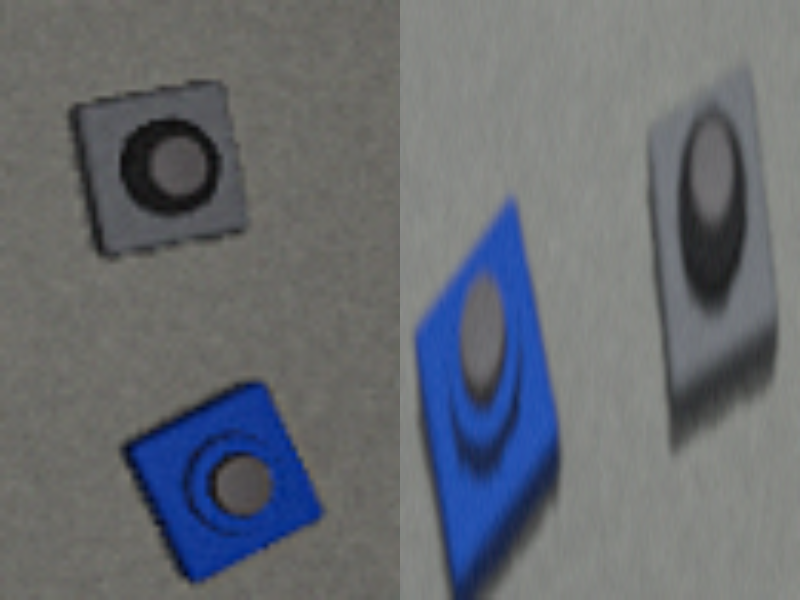

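```bash
python3 - <<'E'
from h import *
c0=dict(np.load('pics/top0.npz'));s0=dict(np.load('pics/side0.npz'))
P=pts(c0);Q=pts(s0)
print(onplane(c0,441,243.4,.044),P[242:246,439:444,2].round(3))
u,v=160+(712-400)*130/400, 330+165*70/600
print(u,v,onplane(s0,u,v,.044),Q[int(v)-1:int(v)+3,int(u)-2:int(u)+3,2].round(3))
st(); rows([([.4948,-.4005,.06],[np.pi,0,1.6],-1)])
E
```

```text
[ 0.49492006 -0.40228128  0.044     ] [[0.042 0.046 0.041 0.042 0.039]
 [0.038 0.044 0.041 0.04  0.045]
 [0.043 0.039 0.046 0.041 0.035]
 [0.041 0.041 0.043 0.045 0.044]]
261.4 349.25 [ 0.49402825 -0.40689082  0.044     ] [[0.04  0.043 0.04  0.041 0.038]
 [0.044 0.038 0.041 0.042 0.039]
 [0.04  0.042 0.04  0.044 0.043]
 [0.042 0.04  0.041 0.039 0.041]]
t 36.05 p [ 0.4962 -0.3972  0.1953] r [-3.136 -0.004  1.596] F [0.5 0.2 0.2] o 0.0001 q [-0.79  0.57  1.23 -0.    1.34 -0.82]
[[-0.004,-0.002,-0.002,-0.013,-0.002,0.451,-1]]
```

Request:
arm_command(
  motion=[
    [[0,0,0,-0.018,-0.004,0.16,-1],[0,0,0,-0.018,-0.004,0.3,-1],[0,0,0,-0.018,-0.004,0.4,-1],[0,0,0,-0.018,-0.004,0.48,-1],[0,0,0,-0.018,-0.004,0.48,-1]],
  ],
)

```text
time: 36.55
tool_pos: [0.4925, -0.4005, 0.0475]
tool_rot: [-3.131, -0.009, 1.596]
contact_force: [-0.6, 1.3, 0.1]
opening: 0.0002
```

```bash
python3 - <<'E'
from h import *
st()
c=cam('side'); save('side25',cv2.resize(c['image'][250:400,190:350],None,fx=4,fy=4))
E
```

```text
t 36.55 p [ 0.4925 -0.4005  0.0475] r [-3.131 -0.009  1.596] F [-0.6  1.3  0.1] o 0.0002 q [-0.8   0.72  1.4  -0.    1.04 -0.83]
```

View pics/side25.png

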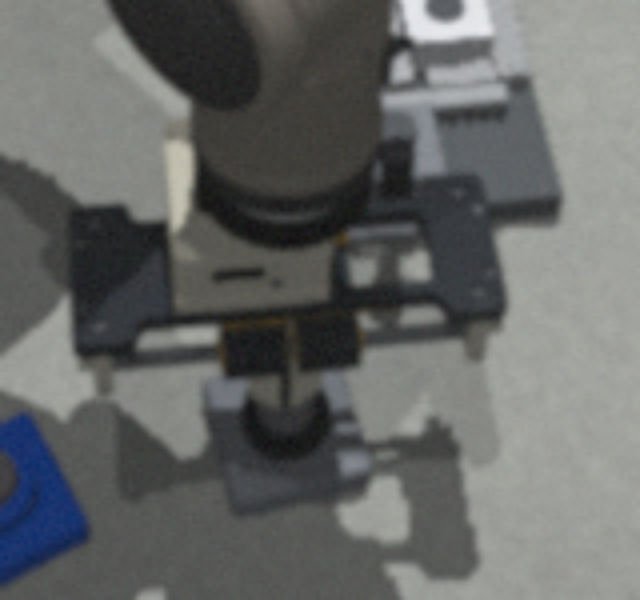

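Request:
arm_command(
  motion=[
    [[0,0,0,0,0.006,0.015,-1],[0,0,0,0,0.006,0.025,-1],[0,0,0,0,0.006,0.03,-1]],
  ],
)

```text
time: 36.9
tool_pos: [0.4956, -0.4031, 0.0426]
tool_rot: [-3.136, -0.003, 1.595]
contact_force: [-0.5, 0.0, -0.2]
opening: 0.0006
```

```bash
python3 - <<'E'
from h import *
st()
E
```

```text
t 36.9 p [ 0.4956 -0.4031  0.0426] r [-3.136e+00 -3.000e-03  1.595e+00] F [-0.5  0.  -0.2] o 0.0006 q [-0.8   0.73  1.39 -0.    1.02 -0.82]
```

Request:
arm_command(
  motion=[
    [[0,0,0,0,0,0.007,-1],[0,0,0,0,0,0.014,-1],[0,0,0,0,0,0.014,-1]],
  ],
)

```text
time: 37.2
tool_pos: [0.4955, -0.4032, 0.0379]
tool_rot: [-3.136, -0.003, 1.595]
contact_force: [1.6, 0.2, 4.4]
opening: 0.0009
```

```bash
python3 - <<'E'
from h import *
st()
E
```

```text
t 37.2 p [ 0.4955 -0.4032  0.0379] r [-3.136e+00 -3.000e-03  1.595e+00] F [1.6 0.2 4.4] o 0.0009 q [-0.8   0.74  1.4  -0.    1.01 -0.82]
```

Request:
arm_command(
  motion=[
    [[0,0,0,0,0,0.007,-1],[0,0,0,0,0,0.012,-1],[0,0,0,0,0,0.012,-1]],
  ],
)

```text
time: 37.5
tool_pos: [0.4956, -0.4032, 0.0361]
tool_rot: [-3.137, -0.003, 1.595]
contact_force: [-1.0, 2.7, 15.3]
opening: 0.0003
```

```bash
python3 - <<'E'
from h import *
st()
E
```

```text
t 37.5 p [ 0.4956 -0.4032  0.0361] r [-3.137e+00 -3.000e-03  1.595e+00] F [-1.   2.7 15.3] o 0.0003 q [-0.8   0.74  1.4  -0.    1.01 -0.82]
```

Request:
arm_command(
  motion=[
    [[0,0,0,0,0,-0.1,-1],[0,0,0,0,0,-0.25,-1],[0,0,0,0,0,-0.4,-1],[0,0,0,0,0,-0.5,-1],[0,0,0,-0.3,0,-0.55,-1],[0,0,0,-0.3,0,-0.55,-1],[0,0,0,-0.3,0,-0.55,-1],[0,0,0,-0.3,0,-0.55,-1]],
  ],
)

```text
time: 38.3
tool_pos: [0.4973, -0.4939, 0.1969]
tool_rot: [-3.133, -0.006, 1.593]
contact_force: [-0.2, -0.2, -0.8]
opening: 0.0004
```

```bash
python3 - <<'E'
from h import *
st()
c=cam('top'); save('top26',c['image'])
P=pts(c)
m=(P[...,2]>.037)&(P[...,2]<.06)&(P[...,1]<.03)&(P[...,1]>-.22)&(P[...,0]>.54)&(P[...,0]<.66)
n,l,s,ce=cv2.connectedComponentsWithStats(m.astype(np.uint8))
th=np.radians(2.35);b1=np.array([.6031,-.0943])
for k in range(1,n):
    if s[k,4]<100: continue
    r,X=blob(c,l==k,.046); d=np.array(r[0])/1000-b1; q=P[l==k]
    print(np.round(r[0],1),'nest',(1000*np.array([d@[np.cos(th),np.sin(th)],d@[-np.sin(th),np.cos(th)]])).round(1),'z',np.median(q[:,2]), np.linalg.lstsq(np.c_[q[:,:2]-q[:,:2].mean(0),np.ones(len(q))],q[:,2],rcond=None)[0].round(3))
c=cam('side'); save('side26',cv2.resize(c['image'][150:370,190:400],None,fx=2.7,fy=2.7))
E
```

```text
t 38.3 p [ 0.4973 -0.4939  0.1969] r [-3.133 -0.006  1.593] F [-0.2 -0.2 -0.8] o 0.0004 q [-0.89  0.71  0.99 -0.    1.46 -0.91]
[ 605.3 -163. ] nest [ -0.6 -68.7] z 0.0455530530075392 [-0.001 -0.     0.046]
[598.7 -24.7] nest [-1.5 69.7] z 0.04592843255884416 [0.006 0.006 0.046]
```

View pics/top26.png

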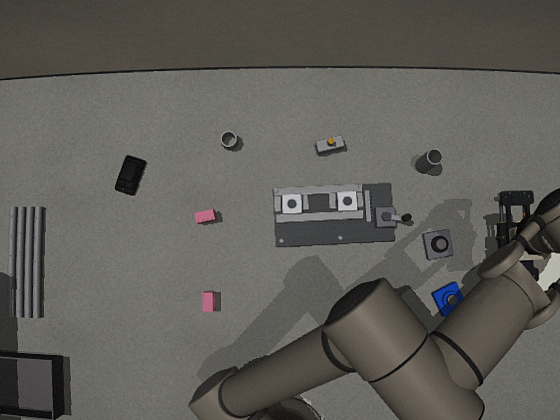

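View pics/side26.png

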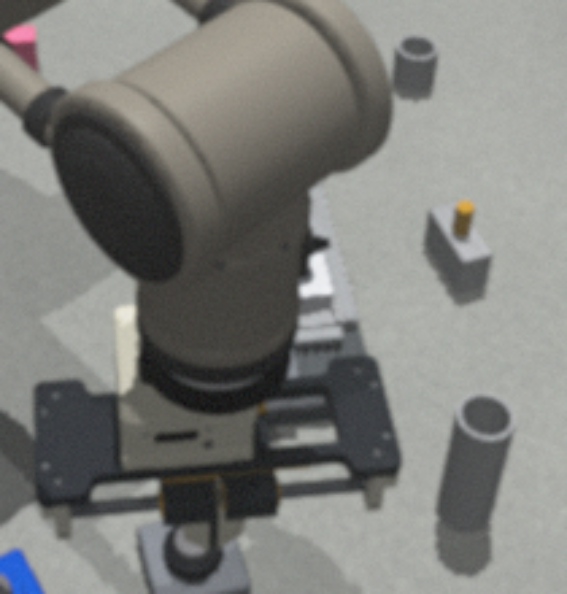

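```bash
python3 - <<'E'
from h import *
st(); print(robot.hand_in())
E
```

```text
t 38.4 p [ 0.498  -0.4924  0.1974] r [-3.134 -0.006  1.595] F [-0.5 -0.1  0.2] o 0.0007 q [-0.89  0.71  0.99 -0.    1.46 -0.91]
the job is handed in; nothing more can be done
None
```

I cranked the nest open and set both aluminium covers rim down, one in bay2 and one in bay0. Then I cranked the jaw shut onto them, pressed the button on the grey pod to its stop, and handed the job in at 38.4 s. Only two aluminium covers were on the bench. I left the pink look-alikes, the blue pod and the bystanders alone.

**Covers:** the last top picture shows both covers flat with the disc up and their tops at 46 mm. They were 1.5 mm or less from the bay middles both along and across the row.

**Clamp:** the knob stalled at about 11 N where a 48 mm gap is expected. I could not measure the grip on each cover directly.

**Button:** it bottomed out at about 15 N. I did not measure its return to the up position after lifting off.

**Disagreements and failures:**
- The side camera read about 3 mm lower in y than the top camera, so I relied on the top view and the finger positions.
- My first attempt to tilt a cover, with the tool pointing away from the robot, ran into the wrist's joint limit. I untilted in the air and used the opposite tilt instead.

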